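Set the timer's programme switches with the setting pin

ROBOT

A 6-joint arm with a two-finger parallel gripper is mounted at the origin on the work surface. World frame = base frame: x ahead of the robot, y to its left, z up, the work surface at z = 0. Lengths are in m, angles in degrees, forces in N, time in s.
With the tool pointing down it reaches from about 0.3 to 0.75 m from the base axis. Payload 8.5 kg.
Tool frame: the origin (TCP) lies midway between the tips of the shut fingers; the grasp point (between the pads) lies 19 mm behind it (env.grip_depth is the distance from the TCP to the grasp point, in m); x points along the fingers, y is the direction in which the jaws open and shut, and the axes are right-handed (so a half turn about x gives the same grasp; the last joint's range is limited). The gripper opens to 85 mm and grips with 20 to 120 N. Pads are 22 mm wide; open, the fingers measure 114 mm over their backs; the gripper's body (76 mm by 85 mm) begins 54 mm behind the grasp point. The pads swing forward as they close: fully open they stand 13 mm farther back than shut.
Start: joints at [-80.976, 21.807, 74.336, -0, 83.858, -12.336], TCP at [0.2, -0.512, 0.231] pointing down, gripper open.
Joint ranges: [-178.18, 178.18], [-50.72, 133.34], [12.68, 142.11], [-81.47, 261.47], [9.98, 163.14], [-165.26, 165.26]. Speed limits (degrees/s): [136.94, 136.94, 180, 180, 180, 180].

INTERFACE

Orientations are given as a 3x3 rotation matrix whose columns are the frame's x, y, z axes.
In Python, from rig import env gives the robot as it stands.
- The arm moves only by the tool play_rows, never from a script. Its arguments are lists of equal length, an entry for each row: "travel": the shift along the world's x, y, z in cm, a list of three; "rotation": the turn, a rotation vector about the world's x, y, z in rad, a list of three; "claw": the finger opening in cm, from 0 to 8.54. A call has 1 to 12 rows; each row shifts and turns the pose as measured when the row begins; what a row does not reach is not made up. A row lasts 1/12 s, in which the tool goes at most 41.7 mm and 7.16 degrees, less where a joint would pass 70% of its speed; a pose out of reach is approached as far as the arm can. A call is refused whole if a number of a shift passes 4.17 or a number of a turn 0.125, either way. A call with a gripper value outside its range is refused whole. The fingers move at their own pace and stop on an object; "squeeze" is the grip in N (left out, the last holds). Time passes only in rows, so rows that do not move let the fingers close. It gives the time, the measured TCP pose, the force and the opening at its end, in the units of the state.
- env.observe(): the state, without advancing time (a new reading comes with each control period).
- env.get_image(name): name is "side" or "top" or "wrist"; returns the picture (400x640x3 uint8, red, green, blue); there is no depth.
- env.camera_info(name): a dict with "vertical_fov" (degrees; the focal length in pixels is half the picture's height over the tangent of half this angle, whatever the lens; pixels are square), "cx", "cy" (the principal point, pixels), "D" ([k1, k2, p1, p2, k3] as OpenCV has them; the pictures are not rectified), "eye" and "rotation" of the camera in the world. Camera axes: x right, y down, z forward; pixel columns grow to the right and rows downward; lengths in m; the calibration is good to about 2 mm. A picture is of the moment at which its call begins: read the wrist's pose just before it. camera_info takes no time and is no camera call; for the wrist camera it gives the pose at the moment of the call.
- env.close_job(): hands the job in, once; it reports no verdict.
The state is a dict: "time_s": time; "q": joint angles; "qvel": joint speeds; "joint_efforts": joint torques, N m; "position": TCP position; "tool_rot": TCP orientation; "ft_force": force on the tool from outside, world axes, zero at the start; "wrist_torque": the same for the moment, N m; "grip_width": finger opening in m.
Only numpy, scipy, OpenCV 4.12 (cv2) and the standard library are available. Lean on these libraries where they do the work, as an engineer would, in place of code of your own. Each camera call takes 0.05 s, during which the arm holds its last target.

TASK

Take the setting pin out of its stand and with it slide the kitchen timer's five tiny switches fully home so that, counted from the button, the first, third and fourth are ON (towards the display hood) and the second and fifth OFF (away from it). Then press the timer's button right down with the pin to store the programme, let it spring back, and put the pin back upright in its stand. Touch the timer with nothing but the pin and do not lean hard on it, keep the pin from falling over, and leave everything else where it is.

Things in the scene. Friction and masses are not known exactly. Their poses are not given: they have to be found in the camera images.
- timer: White plastic kitchen timer lying flat, fixed, turned up to 0.4 rad; 100 mm (x) by 150 mm (y), flat top face 34 mm above its underside. Origin: centre of the underside; z up. A raised display hood (18 mm wide, 140 mm long, top 48 mm above the underside) runs along its +x edge, from x = 30 to 48 mm; the round button is at its +y end.
- well (a point): Centre of the level floor of the open well in the timer's top, where five tiny black switch nubs stand side by side; axes as the timer's, at its x = 0, y = -15 mm, 26 mm above its underside. Well 30 mm (x) by 60 mm (y), 8 mm deep. From this point the five slots, which lie along x, are centred at x = 0 and y = +20, +10, 0, -10, -20 mm, the first (nearest the button) at +20.
- face (a point): Point on the timer's flat top face (34 mm above its underside) at x = -31, y = -15 mm of the timer, free and level for 14 mm in x and 40 mm in y either way: a place to touch with the pin.
- button (a joint): Travel of the timer's round grey spring button, m: 0 = up, 0.005 = fully down, which takes 5 N. It springs back when released. The cap is 22 mm across.
- button_top (a point): Centre of the top of the button cap, 17 mm above the timer's flat top face (51 mm above its underside), at x = 0, y = +50 mm of the timer.
- pin_center (a point): Centre of the setting pin's handle: wood, 18 mm square, 60 mm tall, standing upright in the stand at the start; z up along the handle, x and y square to its sides. Below the handle is a black collar 26 mm square and 6 mm thick, whose underside is 36 mm below this point and rests on the stand's top. Whole pin about 60 g.
- pin_collar (a point): Centre of the collar's underside, where the pin's straight, flat-ended 4 mm steel rod comes out on the handle's axis. The rod sticks out 28 to 40 mm below this point, differently each time; it is hidden in the stand at the start and its length is not measured, so feel for it by touching something with the tip. It is clamped: it does not slide in the handle under less than 60 N.
- stand_top (a point): Centre of the top of the pin's stand, a fixed beech block 64 mm square and 56 mm tall, with an upright 17 mm square hole 50 mm deep in the middle of its top. z up, x and y along its sides.
- sw1 (a joint): Position of the first switch counted from the button, m: 0 = OFF end, nub centre at x = -4 mm of the timer (away from the display hood); 0.008 = ON end, nub centre at x = +4 mm (towards the display hood). Nub 5 mm square, its top 6 mm above the well's floor; it slides against about 1.5 N of friction and stays where it is left. It can start anywhere between, half-way too.
- sw2 (a joint): Position of the second switch counted from the button, m; all else as for the first.
- sw3 (a joint): Position of the third switch counted from the button, m; all else as for the first.
- sw4 (a joint): Position of the fourth switch counted from the button, m; all else as for the first.
- sw5 (a joint): Position of the fifth switch counted from the button, m; all else as for the first.
- rolling_pin: Beech rolling pin 340 mm long, 42 mm thick, lying along y on the dark silicone mat. A bystander, to be left where it is. Origin: middle of its length, level with its underside.
- bowl: Green ceramic bowl, 150 mm across, 65 mm tall. A bystander, to be left where it is. Origin: centre of its underside.
- tiffin: Closed steel tiffin tin, 118 mm across, 128 mm tall with its bail. A bystander, to be left where it is. Origin: centre of its underside.
- jar: Small glass jar with a steel lid, 38 mm across, 62 mm tall, between the timer and the stand. A bystander, to be left where it is. Origin: centre of its underside.
- saucer: White saucer, 84 mm across, 14 mm tall. A bystander, to be left where it is. Origin: centre of its underside.
- mug: White mug, 76 mm across, 85 mm tall. A bystander, to be left where it is. Origin: centre of its underside.
- spoon: Wooden spoon lying flat, 180 mm long. A bystander, to be left where it is. Origin: middle of its length, level with its underside.
There are look-alikes about, which are no part of the job. What is shaped like the part that bears pin_center but yellow is not meant. There is more than one size of the part that bears stand_top; the job needs the larger.

How it is judged (in metres and radians):
On the way, in this order (a step that is already met when the one before it is completed fails the run):
1. the switches stand in the asked pattern, each within 1.4 mm of its end, with the pin out of its stand (value of joint each of sw1, sw3, sw4 above 0.0066 m and value of joint each of sw2, sw5 below 0.0014 m and z of pin_center in the frame of stand_top above 0.05 m), for 0.2 s.
2. the button is pressed down (at least 4 mm of its 5) with the pattern standing (value of joint each of sw1, sw3, sw4 above 0.0066 m and value of joint each of sw2, sw5 below 0.0014 m and value of joint button above 0.004 m), for 0.05 s.
At the end, for the whole second after the job is handed in: Switches 1, 3 and 4 are within 1.4 mm of their ON ends and 2 and 5 within 1.4 mm of their OFF ends; the button is up again (within 1 mm); the pin is released and at rest in its stand, collar down on the stand's top (within 3 mm), upright within 0.1 rad and within 12 mm of the stand's centre (value of joint each of sw1, sw3, sw4 above 0.0066 m and value of joint each of sw2, sw5 below 0.0014 m and value of joint button below 0.001 m and horizontal distance between pin_center and stand_top below 0.012 m and z of pin_center in the frame of stand_top between 0.033 and 0.039 m and angle between pin_center's own z axis and vertical below 0.1 rad and linear speed of pin below 0.02 m/s); the robot touches nothing.
It fails at once if the gripper or arm touches the timer (contact force between any of the fingers, the arm and timer above 1 N).
It fails at once if the pin presses on the timer with more than 45 N (contact force between pin and timer above 45 N).
It fails at once if the pin falls over or is laid flat (more than 1 rad from upright) (angle between pin_center's own z axis and vertical above 1 rad).
It fails at once if another thing is moved by more than 30 mm (distance of any of rolling_pin, bowl, tiffin, jar, saucer, mug, spoon from where it was at the start of the episode above 0.03 m).
It also fails if it takes over 67 s, if anything falls off the work surface, if the arm or the gripper's body presses on something with over 40 N, if the wrist force passes 120 N, or if a joint passes its speed limit or range.

## Working session

There is one attempt and no reset: what is moved stays moved. The work goes in short steps, Python scripts to look and compute and a tool call to move; the robot and the scene stay as the last step left them, time stands still between calls to the robot, and variables do not carry over. Pictures are saved under pics/ and viewed, and the job is handed in when it is done.

Besides the shell and the picture viewer there is one more tool, called after "Call:" as name(argument=value, ...) on one line, values as JSON. play_rows: Moves the arm, as the interface text tells. Its arguments: {"type":"object","properties":{"travel":{"type":"array","items":{"type":"array","items":{"type":"number"}}},"rotation":{"type":"array","items":{"type":"array","items":{"type":"number"}}},"claw":{"type":"array","items":{"type":"number"}},"squeeze":{"type":"number"}},"required":["travel","rotation","claw"]}

```bash
ls; mkdir -p pics
python3 - <<'E'
from rig import env
import cv2
o=env.observe(); print(o)
for n in ["side","top","wrist"]:
    i=env.camera_info(n); print(n,i)
    cv2.imwrite(f"pics/{n}0.png",env.get_image(n)[:,:,::-1])
print(env.grip_depth)
E
```

```text
pics
{'time_s': 0.0, 'q': array([-8.09765655e+01,  2.18413104e+01,  7.43848119e+01, -1.81735380e-03,
        8.38585886e+01, -1.23349848e+01]), 'qvel': array([ 0.05739917,  0.03590752,  0.06304927,  0.02429564, -0.06012248,
       -0.04052557]), 'joint_efforts': array([ 3.22642591e-04, -4.48453510e+01, -2.31278855e+01, -1.62438405e-04,
        4.86030025e-03,  5.97516618e-06]), 'position': array([ 0.20026017, -0.51192768,  0.23070844]), 'tool_rot': array([[-2.63029353e-04,  3.64203993e-01, -9.31319162e-01],
       [ 1.45523907e-03, -9.31318069e-01, -3.64203976e-01],
       [-9.99998907e-01, -1.45108837e-03, -2.85039893e-04]]), 'ft_force': array([-0.19813607,  0.67362447,  0.10226812]), 'wrist_torque': array([-0.02577439,  0.00843714,  0.00744681]), 'grip_width': 0.08535267296463458}
side {'vertical_fov': 50.166500481126725, 'cx': 322.8848202745495, 'cy': 203.36298236413614, 'D': array([-0.09098587,  0.        ,  0.        ,  0.        ,  0.        ]), 'eye': array([-0.16988944,  0.78348054,  0.69184757]), 'rotation': array([[-0.72813435, -0.32921675,  0.60119605],
       [-0.68504373,  0.37913679, -0.62206944],
       [-0.02313986, -0.86479571, -0.50159039]])}
top {'vertical_fov': 56.5879445981055, 'cx': 321.7748457328762, 'cy': 205.00817048333292, 'D': array([-0.02775525,  0.        ,  0.        ,  0.        ,  0.        ]), 'eye': array([0.3106858 , 0.0113884 , 1.40970058]), 'rotation': array([[-0.0085339 , -0.98112432,  0.19318965],
       [-0.99984458,  0.01135271,  0.01348852],
       [-0.01542714, -0.19304451, -0.98106871]])}
wrist {'vertical_fov': 69.81241022197601, 'cx': 319.1281913997197, 'cy': 205.149311789287, 'D': array([-0.00879702,  0.        ,  0.        ,  0.        ,  0.        ]), 'eye': array([ 0.27666522, -0.48302436,  0.37455841]), 'rotation': array([[ 0.36446053, -0.88286362, -0.29617621],
       [-0.9312182 , -0.34590768, -0.11480654],
       [-0.00109111,  0.31764713, -0.94820837]])}
0.0187
```

View pics/top0.png

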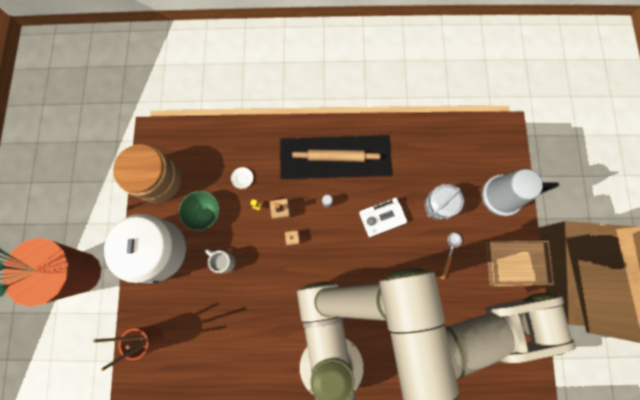

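View pics/side0.png

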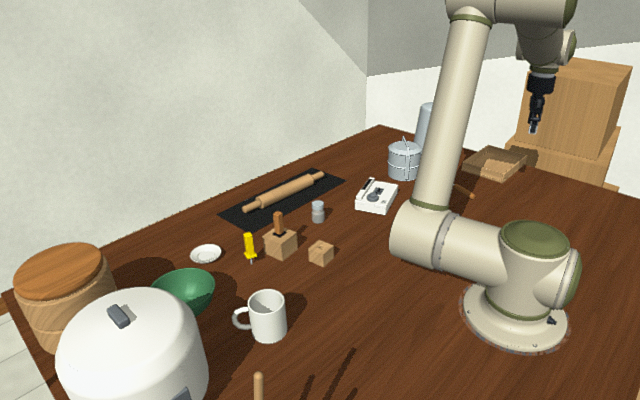

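View pics/wrist0.png

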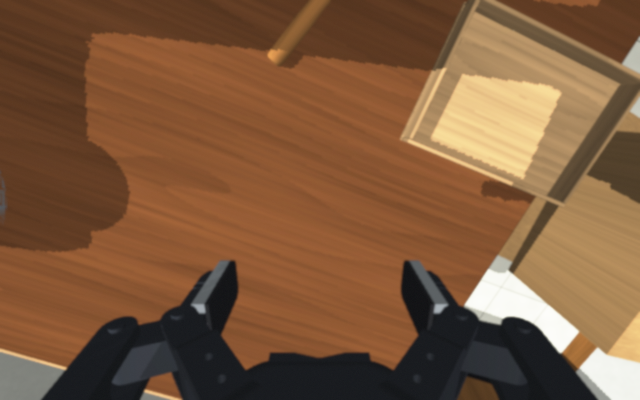

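```bash
cat > h.py <<'E'
import numpy as np, cv2
from rig import env
def K(i):
    f=200/np.tan(np.radians(i["vertical_fov"])/2)
    return np.array([[f,0,i["cx"]],[0,f,i["cy"]],[0,0,1]])
def ray(i,px):
    p=cv2.undistortPoints(np.array(px,float).reshape(-1,1,2),K(i),np.array(i["D"])).reshape(-1,2)
    d=np.c_[p,np.ones(len(p))]@np.array(i["rotation"]).T
    return np.array(i["eye"]),d
def plane(i,px,z):
    e,d=ray(i,px); return e+d*((z-e[2])/d[:,2])[:,None]
def proj(i,P):
    R=np.array(i["rotation"]); 
    c=(np.array(P,float).reshape(-1,3)-i["eye"])@R
    return cv2.projectPoints(c,np.zeros(3),np.zeros(3),K(i),np.array(i["D"]))[0].reshape(-1,2)
E
python3 - <<'E'
from h import *
i=env.camera_info("top")
for n,p,z in [("stand",(280,207),.056),("timer",(383,217),.034),("jar",(327,200),.06),("yellow",(255,204),0),("small",(292,237),.04)]:
    print(n,plane(i,[p],z))
im=cv2.imread("pics/top0.png")
a=cv2.resize(im[180:255,240:320],None,fx=5,fy=5,interpolation=2)
b=cv2.resize(im[180:255,340:420],None,fx=5,fy=5,interpolation=2)
cv2.imwrite("pics/c0.png",np.hstack([a,b]))
E
```

```text
stand [[0.57150346 0.18538444 0.056     ]]
timer [[ 0.53318047 -0.19852642  0.034     ]]
jar [[0.59518692 0.0103869  0.06      ]]
yellow [[0.59527249 0.29010611 0.        ]]
small [[0.46100724 0.14145681 0.04      ]]
```

View pics/c0.png

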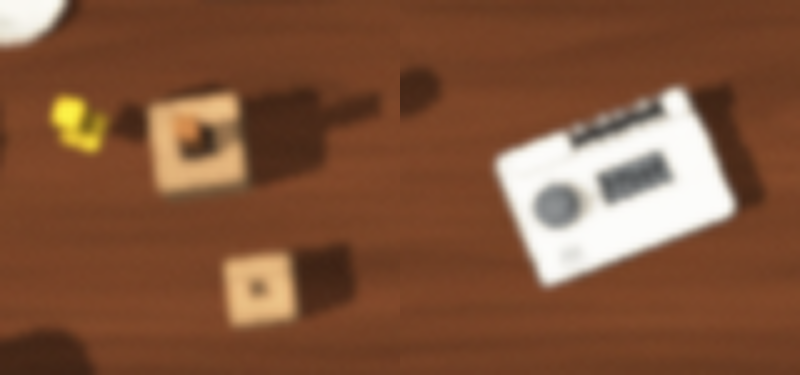

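Left crop: brown pin with black collar in the larger stand at (279,207) is the one meant; the yellow one (255,204) and small stand (292,238) are look-alikes. Timer at (383,217), hood on far (+x) side, button on the left. Moving for a close view of the timer.

Call:
play_rows(travel=[[2.75,2.75,-0.6],[2.75,2.75,-0.6],[2.75,2.75,-0.6],[2.75,2.75,-0.6],[2.75,2.75,-0.6],[2.75,2.75,-0.6],[2.75,2.75,-0.6],[2.75,2.75,-0.6],[2.75,2.75,-0.6],[2.75,2.75,-0.6],[2.0,2.5,-0.5],[0,0,0]], rotation=[[0,0,0],[0,0,0],[0,0,0],[0,0,0],[0,0,0],[0,0,0],[0,0,0],[0,0,0],[0,0,0],[0,0,0],[0,0,0],[0,0,0]], claw=[8.5,8.5,8.5,8.5,8.5,8.5,8.5,8.5,8.5,8.5,8.5,8.5])

```text
time_s: 1.15
position: [0.503, -0.1966, 0.1601]
tool_rot: [[-0.003, 0.357, -0.934], [0.003, -0.934, -0.357], [-1.0, -0.004, 0.002]]
ft_force: [-0.6, 0.3, -1.0]
grip_width: 0.085
```

```bash
cat >> h.py <<'E'
def snap(n,name):
    import pickle
    i=env.camera_info(n); im=env.get_image(n)[:,:,::-1].copy()
    cv2.imwrite(f"pics/{name}.png",im); pickle.dump(i,open(f"pics/{name}.pkl","wb")); return i,im
def load(name):
    import pickle
    return pickle.load(open(f"pics/{name}.pkl","rb")),cv2.imread(f"pics/{name}.png")
E
python3 - <<'E'
from h import *
snap("wrist","w1"); o=env.observe(); print(o["position"],o["time_s"],o["tool_rot"])
E
```

```text
[ 0.50203738 -0.19835477  0.16040681] 1.2 [[-0.00337235  0.35661635 -0.93424483]
 [ 0.00197148 -0.93424596 -0.35662389]
 [-0.99999237 -0.00304451  0.00244754]]
```

View pics/w1.png

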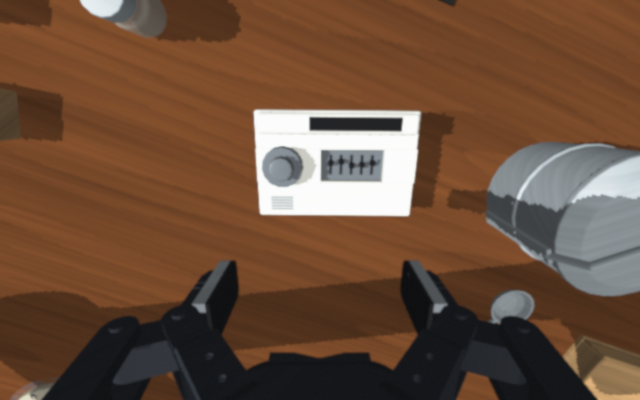

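Call:
play_rows(travel=[[0,0,-2.5],[0,0,-2.5],[0,0,-1.2],[0,0,0]], rotation=[[0,0,0],[0,0,0],[0,0,0],[0,0,0]], claw=[8.5,8.5,8.5,8.5])

```text
time_s: 1.53
position: [0.5014, -0.2003, 0.0974]
tool_rot: [[-0.001, 0.357, -0.934], [-0.001, -0.934, -0.357], [-1.0, 0.0, 0.001]]
ft_force: [-0.2, 0.1, 0.5]
grip_width: 0.0849
```

Run:
```python
from h import *
i,im=snap("wrist","w2"); o=env.observe(); print(o["position"],o["time_s"])
cv2.imwrite("pics/w2c.png",cv2.resize(im[50:250,200:460],(780,600),interpolation=2))
```

```text
[ 0.50173945 -0.20063651  0.09845209] 1.5833
```

View pics/w2c.png

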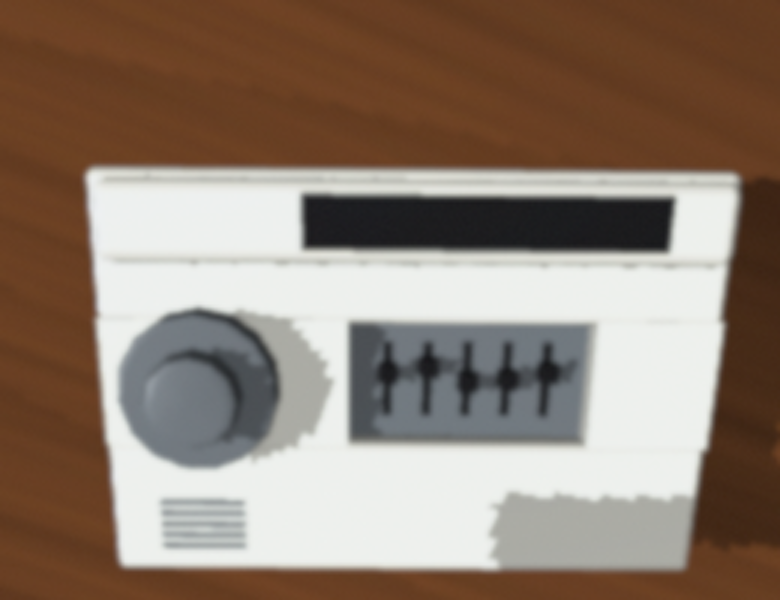

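```bash
cat > fit.py <<'E'
from h import *
from scipy.optimize import least_squares
i,im=load("w2")
F=np.array([[15,15,34],[15,-45,34],[-15,15,34],[-15,-45,34],[-50,75,34],[-50,-75,34],
 [0,5,26],[0,-5,26],[0,-15,26],[0,-25,26],[0,-35,26]])/1000.
c=np.array([[349,322],[596,322],[349,443],[586,443],[121,568],[688,570],[388,379],[427,379],[467,379],[508,379],[547,379]],float)
px=(c+.5)/3-.5+[200,50]
def T(p,F): 
    s,k=np.sin(p[2]),np.cos(p[2]); return np.c_[p[0]+k*F[:,0]-s*F[:,1],p[1]+s*F[:,0]+k*F[:,1],F[:,2]]
r=least_squares(lambda p:(proj(i,T(p,F))-px).ravel(),[.53,-.2,.37],loss="soft_l1")
print(r.x); print(np.round(proj(i,T(r.x,F))-px,1))
print(np.round(T(r.x,plane(i,px[:1],.034)*0+[[0,-.015,.026]]),4))
# independent top cam
it=env.camera_info("top")
print("top button", plane(it,[(340+157/5,180+203/5)],.051)); print(T(r.x,np.array([[0,.05,.051]])))
print("button wrist",plane(i,[(200+193/3-.3,50+397/3-.3)],.051))
E
python3 fit.py
```

```text
[ 0.5374047  -0.20089747  0.36135694]
[[-0.1  0.6]
 [ 0.6  0.9]
 [-0.1 -0. ]
 [ 0.3  0.3]
 [ 0.4  0.1]
 [-0.   0.1]
 [ 0.1 -0.5]
 [ 0.2 -0.4]
 [-0.1 -0.4]
 [-0.7 -0.3]
 [-0.7 -0.3]]
[[ 0.5427 -0.2149  0.026 ]]
top button [[ 0.5174617  -0.15262443  0.051     ]]
[[ 0.5197275  -0.15412657  0.051     ]]
button wrist [[ 0.52054439 -0.15361581  0.051     ]]
```

Call:
play_rows(travel=[[0,0.5,3.5],[0.3,3.8,1.0],[0.3,3.8,1.0],[0.3,3.8,1.0],[0.3,3.8,1.0],[0.3,3.8,1.0],[0.3,3.8,1.0],[0.3,3.8,1.0],[0.3,3.8,1.0],[0.3,3.8,1.0],[0.3,3.5,0.5],[0,0,0]], rotation=[[0,0,0],[0,0,-0.03],[0,0,-0.03],[0,0,-0.03],[0,0,-0.03],[0,0,-0.03],[0,0,-0.03],[0,0,-0.03],[0,0,-0.03],[0,0,0],[0,0,0],[0,0,0]], claw=[8.5,8.5,8.5,8.5,8.5,8.5,8.5,8.5,8.5,8.5,8.5,8.5])

```text
time_s: 2.58
position: [0.5306, 0.1874, 0.2509]
tool_rot: [[0.021, 0.094, -0.995], [-0.004, -0.996, -0.094], [-1.0, 0.006, -0.021]]
ft_force: [-0.2, -0.6, 0.0]
grip_width: 0.0849
```

Run:
```python
from h import *
i,im=snap("wrist","w3"); o=env.observe(); print(o["position"],o["time_s"],o["tool_rot"])
```

```text
[0.53071567 0.18520399 0.25074392] 2.6333 [[ 0.02157529  0.09315989 -0.99541737]
 [-0.00484062 -0.99562773 -0.09328449]
 [-0.99975551  0.00683108 -0.02103001]]
```

View pics/w3.png

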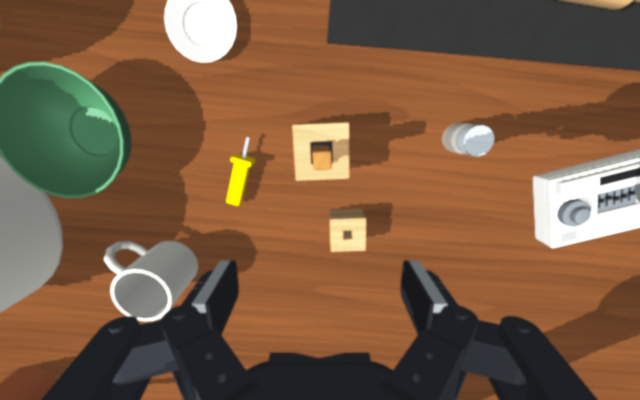

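Brown pin in larger stand at (321,152), yellow pin lying at (240,178), small stand (347,232). Measure here.

Run:
```python
from h import *
i,im=load("w3")
cv2.imwrite("pics/w3c.png",cv2.resize(im[105:195,270:375],None,fx=7,fy=6.6667 and 7,interpolation=2)[:600])
```

```text
(no output)
```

View pics/w3c.png

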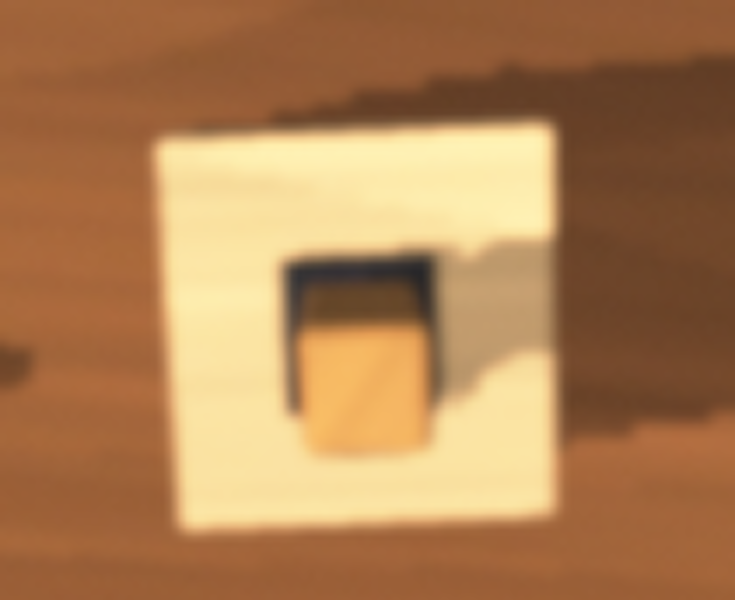

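Run:
```python
from h import *
i,im=load("w3")
f=lambda c:(np.array(c,float)+.5)/7-.5+[270,105]
S=plane(i,f([[157,137],[554,123],[555,515],[180,531]]),.056)
H=plane(i,f([[302,322],[428,322],[433,455],[308,456]]),.122)
C=plane(i,f([[285,262],[433,260]]),.062)
for n,P in (("stand",S),("handle",H)):
    print(n,P.mean(0),[np.round(np.linalg.norm(P[k]-P[(k+1)%4]),4) for k in range(4)])
    e=(P[1]-P[0])+(P[2]-P[3]); g=(P[0]-P[3])+(P[1]-P[2])
    print(np.degrees(np.arctan2(e[0],-e[1])),np.degrees(np.arctan2(-g[1],g[0])))
print(C)
```

```text
stand [0.56906231 0.18664931 0.056     ] [np.float64(0.0648), np.float64(0.0652), np.float64(0.0649), np.float64(0.0657)]
7.578094601081211 -7.283322617916117
handle [0.56919311 0.18666409 0.122     ] [np.float64(0.017), np.float64(0.0182), np.float64(0.0172), np.float64(0.0183)]
5.58408048531792 -7.935201844859234
[[0.57988943 0.20034271 0.062     ]
 [0.58247259 0.17629819 0.062     ]]
```

Call:
play_rows(travel=[[1.9,0.1,0],[1.9,0.1,0],[0,0,-3],[0,0,-2],[0,0,0]], rotation=[[0.002,0.01,0.018],[0.002,0.01,0.018],[0,0,0],[0,0,0],[0,0,0]], claw=[8.5,8.5,8.5,8.5,8.5])

```text
time_s: 3.05
position: [0.5713, 0.1816, 0.2055]
tool_rot: [[0.01, 0.127, -0.992], [-0.001, -0.992, -0.127], [-1.0, 0.002, -0.01]]
ft_force: [-0.3, -0.0, -0.7]
grip_width: 0.0852
```

```bash
cat > st.py <<'E'
from h import *
o=env.observe(); R=o["tool_rot"]
print("t",round(o["time_s"],2),"pos",np.round(o["position"]*1000,1),"tilt x,y",np.round(R[:2,0],4),"yaw",round(float(np.arctan2(R[0,1],-R[1,1])),4),"F",np.round(o["ft_force"],1),"w",round(o["grip_width"]*1000,1))
E
python3 st.py
```

```text
t 3.05 pos [571.3 181.6 205.5] tilt x,y [ 0.0102 -0.001 ] yaw 0.1276 F [-0.3 -0.  -0.7] w 85.2
```

Call:
play_rows(travel=[[-0.2,0.5,-3],[0,0,-3],[0,0,0]], rotation=[[0,0.01,0],[0,0,0],[0,0,0]], claw=[8.5,8.5,8.5])

```text
time_s: 3.3
position: [0.5707, 0.1826, 0.1484]
tool_rot: [[0.005, 0.123, -0.992], [-0.001, -0.992, -0.123], [-1.0, 0.002, -0.005]]
ft_force: [-0.7, -0.9, -1.0]
grip_width: 0.0853
```

```bash
python3 st.py
```

```text
t 3.3 pos [570.7 182.6 148.4] tilt x,y [ 0.0051 -0.0012] yaw 0.1229 F [-0.7 -0.9 -1. ] w 85.3
```

Call:
play_rows(travel=[[-0.15,0.4,-3],[0,0,-3],[0,0,0],[0,0,0],[0,0,0]], rotation=[[0,0.005,0.005],[0,0,0],[0,0,0],[0,0,0],[0,0,0]], claw=[8.5,8.5,8.5,8.5,8.5])

```text
time_s: 3.72
position: [0.5738, 0.183, 0.0988]
tool_rot: [[0.012, 0.123, -0.992], [-0.001, -0.992, -0.123], [-1.0, 0.002, -0.012]]
ft_force: [-0.7, -0.5, -0.5]
grip_width: 0.0849
```

```bash
python3 st.py
```

```text
t 3.72 pos [573.8 183.   98.8] tilt x,y [ 0.0119 -0.0006] yaw 0.1236 F [-0.7 -0.5 -0.5] w 84.9
```

Call:
play_rows(travel=[[0,0,0]], rotation=[[0,0,0]], claw=[8.5])

```text
time_s: 3.8
position: [0.5749, 0.1828, 0.1014]
tool_rot: [[0.015, 0.123, -0.992], [-0.0, -0.992, -0.123], [-1.0, 0.002, -0.015]]
ft_force: [0.3, -0.2, -0.3]
grip_width: 0.085
```

Call:
play_rows(travel=[[0,0,0]], rotation=[[0,0,0]], claw=[8.5])

```text
time_s: 3.88
position: [0.5757, 0.1827, 0.1035]
tool_rot: [[0.019, 0.123, -0.992], [-0.0, -0.992, -0.123], [-1.0, 0.002, -0.018]]
ft_force: [0.4, -0.1, -0.2]
grip_width: 0.085
```

Call:
play_rows(travel=[[-0.4,0.3,-0.5]], rotation=[[0,0.01,0]], claw=[8.5])

```text
time_s: 3.97
position: [0.573, 0.1855, 0.1009]
tool_rot: [[0.013, 0.122, -0.992], [0.0, -0.993, -0.122], [-1.0, 0.001, -0.013]]
ft_force: [-0.5, -0.1, -0.2]
grip_width: 0.085
```

Call:
play_rows(travel=[[0,0,0]], rotation=[[0,0,0]], claw=[8.5])

```text
time_s: 4.05
position: [0.5725, 0.1859, 0.101]
tool_rot: [[0.012, 0.122, -0.992], [0.001, -0.992, -0.122], [-1.0, 0.001, -0.012]]
ft_force: [-0.5, 0.1, -0.5]
grip_width: 0.0848
```

Call:
play_rows(travel=[[-0.2,0.1,-1],[-0.1,0,-0.8],[0,0,-0.3],[0,0,0]], rotation=[[0,0.006,0.003],[0,0.006,0.003],[0,0,0],[0,0,0]], claw=[8.5,8.5,8.5,8.5])

```text
time_s: 4.38
position: [0.5688, 0.1874, 0.0783]
tool_rot: [[-0.001, 0.13, -0.992], [0.001, -0.992, -0.13], [-1.0, -0.001, 0.001]]
ft_force: [0.7, -0.0, 0.5]
grip_width: 0.0852
```

```bash
python3 st.py
```

```text
t 4.38 pos [568.8 187.4  78.3] tilt x,y [-0.001   0.0006] yaw 0.1302 F [ 0.7 -0.   0.5] w 85.2
```

Call:
play_rows(travel=[[0,0,0],[0,0,0],[0,0,0],[0,0,0],[0,0,0],[0,0,0]], rotation=[[0,0,0],[0,0,0],[0,0,0],[0,0,0],[0,0,0],[0,0,0]], claw=[5,3,2,1,1,1], squeeze=90)

```text
time_s: 4.88
position: [0.5689, 0.1873, 0.0779]
tool_rot: [[-0.002, 0.13, -0.992], [0.0, -0.992, -0.13], [-1.0, -0.001, 0.002]]
ft_force: [0.3, 0.6, -1.1]
grip_width: 0.0167
```

```bash
python3 st.py
```

```text
t 4.88 pos [568.9 187.3  77.9] tilt x,y [-0.0016  0.0005] yaw 0.1301 F [ 0.3  0.6 -1.1] w 16.7
```

Call:
play_rows(travel=[[0,0,1],[0,0,2],[0,0,3],[0,0,3],[-0.1,-1,1],[-0.6,-3,0],[-0.6,-3.5,0],[-0.6,-3.5,0],[-0.6,-3.5,0],[-0.6,-3.5,0],[-0.6,-3.5,0],[-0.6,-3.5,0]], rotation=[[0,0,0],[0,0,0],[0,0,0],[0,0,0],[0,0,0],[0,0,0],[0,0,0],[0,0,0],[0,0,0],[0,0,0],[0,0,0],[0,0,0]], claw=[1,1,1,1,1,1,1,1,1,1,1,1])

```text
time_s: 5.88
position: [0.52, -0.0691, 0.1863]
tool_rot: [[0.001, 0.14, -0.99], [0.0, -0.99, -0.14], [-1.0, -0.0, -0.001]]
ft_force: [0.5, -1.0, -0.6]
grip_width: 0.0168
```

```bash
python3 st.py; python3 -c "
from h import *
snap('wrist','w4')"
```

```text
t 5.88 pos [520.  -69.1 186.3] tilt x,y [0.001  0.0002] yaw 0.1407 F [ 0.5 -1.  -0.6] w 16.8
```

View pics/w4.png

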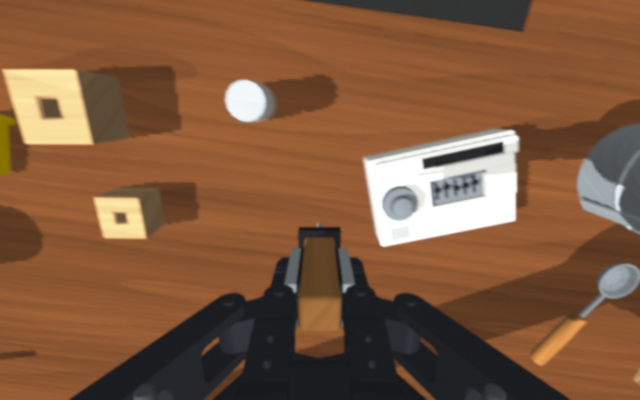

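Run:
```python
from h import *
i,im=load("w4"); cv2.imwrite("pics/w4c.png",cv2.resize(im[195:255,285:355],None,fx=8,fy=8,interpolation=2))
p=np.array([.520,-.0691,.1863])
for L in (28,32,36,40): print(L,proj(i,p-[0,0,(21.9+L)/1000]))
_,im=snap("side","s4"); cv2.imwrite("pics/s4c.png",cv2.resize(im[100:220,300:460],None,fx=5,fy=5,interpolation=2))
i=env.camera_info("side")
for L in (0,28,40): print(L,proj(i,p-[0,0,(21.9+L)/1000]))
```

```text
28 [[318.16957156 227.26380376]]
32 [[318.18571112 225.16870106]]
36 [[318.20128807 223.14672149]]
40 [[318.2163313  221.19410755]]
0 [[356.02503618 170.11494278]]
28 [[355.8792345  178.93557057]]
40 [[355.81697465 182.65602069]]
```

View pics/w4c.png

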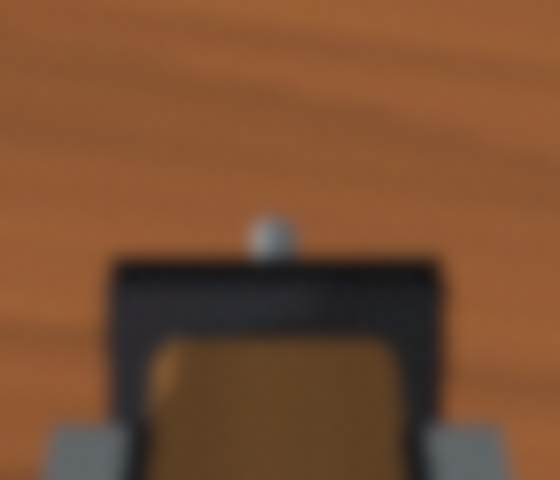

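View pics/s4c.png

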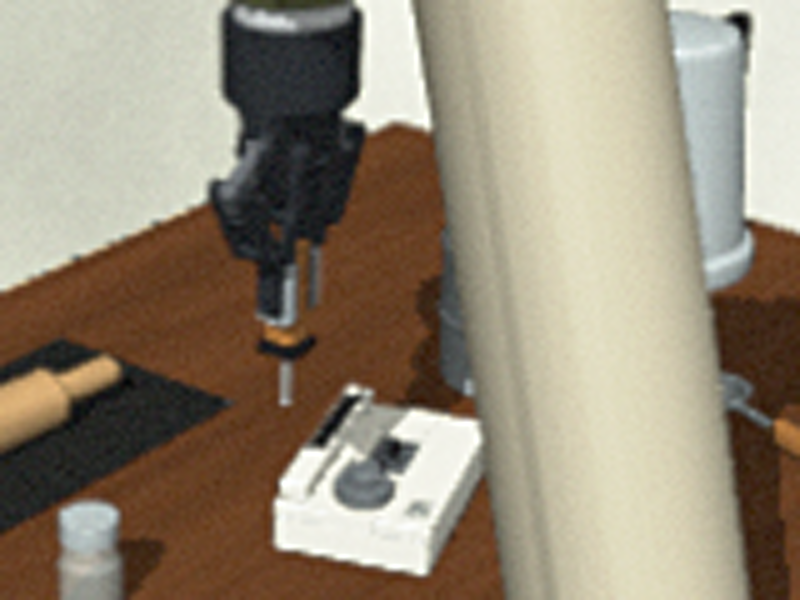

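Call:
play_rows(travel=[[-0.2,-3.5,0],[-0.2,-3.5,0],[-0.2,-3.5,0],[0,-3,-1],[0,-1.5,-2],[0,0,-2],[0,0,-1.0],[0,0,0],[0,0,0]], rotation=[[0,0,0],[0,0,0],[0,0,0],[0,0,0],[0,0,0],[0,0,0],[0,0,0],[0,0,0],[0,0,0]], claw=[1,1,1,1,1,1,1,1,1])

```text
time_s: 6.73
position: [0.5101, -0.23, 0.1247]
tool_rot: [[0.002, 0.133, -0.991], [-0.001, -0.991, -0.133], [-1.0, 0.001, -0.002]]
ft_force: [-0.1, -0.1, -1.1]
grip_width: 0.017
```

```bash
python3 st.py
```

```text
t 6.73 pos [ 510.1 -230.   124.7] tilt x,y [ 0.0017 -0.0008] yaw 0.1332 F [-0.1 -0.1 -1.1] w 17.0
```

Call:
play_rows(travel=[[0.3,0.4,-1.0],[0,0,-1.0],[0,0,-0.4],[0,0,0],[0,0,0]], rotation=[[0,0,0],[0,0,0],[0,0,0],[0,0,0],[0,0,0]], claw=[1,1,1,1,1])

```text
time_s: 7.15
position: [0.5143, -0.2241, 0.1004]
tool_rot: [[0.004, 0.135, -0.991], [-0.002, -0.991, -0.135], [-1.0, 0.003, -0.004]]
ft_force: [0.0, 0.2, 0.2]
grip_width: 0.017
```

```bash
python3 st.py
```

```text
t 7.15 pos [ 514.3 -224.1  100.4] tilt x,y [ 0.0042 -0.0022] yaw 0.1358 F [0.  0.2 0.2] w 17.0
```

Now small steps down till contact.

Call:
play_rows(travel=[[0,0,-0.2],[0,0,-0.2],[0,0,-0.2]], rotation=[[0,0.004,0],[0,0,0],[0,0,0]], claw=[1,1,1])

```text
time_s: 7.4
position: [0.5149, -0.2242, 0.0951]
tool_rot: [[0.002, 0.136, -0.991], [-0.004, -0.991, -0.136], [-1.0, 0.004, -0.001]]
ft_force: [-0.4, 0.2, -0.1]
grip_width: 0.0173
```

Call:
play_rows(travel=[[0,0,-0.2]], rotation=[[0,0,0]], claw=[1])

```text
time_s: 7.48
position: [0.515, -0.2242, 0.0931]
tool_rot: [[0.002, 0.136, -0.991], [-0.004, -0.991, -0.136], [-1.0, 0.004, -0.001]]
ft_force: [0.6, 0.3, -0.6]
grip_width: 0.017
```

Call:
play_rows(travel=[[0,0,-0.15]], rotation=[[0,0,0]], claw=[1])

```text
time_s: 7.57
position: [0.515, -0.2243, 0.0914]
tool_rot: [[0.002, 0.136, -0.991], [-0.004, -0.991, -0.136], [-1.0, 0.004, -0.001]]
ft_force: [0.0, -0.7, -0.7]
grip_width: 0.0167
```

Call:
play_rows(travel=[[0,0,-0.15]], rotation=[[0,0,0]], claw=[1])

```text
time_s: 7.65
position: [0.5151, -0.2244, 0.09]
tool_rot: [[0.002, 0.136, -0.991], [-0.004, -0.991, -0.136], [-1.0, 0.004, -0.002]]
ft_force: [-1.9, 1.7, 12.4]
grip_width: 0.0166
```

Call:
play_rows(travel=[[0,0,-0.15]], rotation=[[0,0,0]], claw=[1])

```text
time_s: 7.73
position: [0.5154, -0.2246, 0.0897]
tool_rot: [[0.004, 0.136, -0.991], [-0.005, -0.991, -0.136], [-1.0, 0.005, -0.003]]
ft_force: [-3.3, 3.0, 19.0]
grip_width: 0.0168
```

Call:
play_rows(travel=[[0,0,0.5],[0,0,0.4],[0.4,1,0],[0.4,1,0],[0.2,0.5,0],[0,0,0],[0,0,0]], rotation=[[0.004,0.004,0],[0,0,0],[0,0,0],[0,0,0],[0,0,0],[0,0,0],[0,0,0]], claw=[1,1,1,1,1,1,1])

```text
time_s: 8.32
position: [0.5266, -0.1962, 0.0992]
tool_rot: [[-0.0, 0.136, -0.991], [-0.001, -0.991, -0.136], [-1.0, 0.001, 0.0]]
ft_force: [-0.1, -1.3, -1.2]
grip_width: 0.0172
```

```bash
python3 st.py
cat > look.py <<'E'
import sys
from h import *
n=sys.argv[1]
i,im=snap('wrist',n); c=im[110:280,220:420]; cv2.imwrite(f"pics/{n}c.png",cv2.resize(c,None,fx=4,fy=3.5*0+4,interpolation=2)[:600])
p=env.observe()["position"]; R=env.observe()["tool_rot"]
tip=p+R[:,0]*.0564
print("tip proj",proj(i,tip), "crop",(proj(i,tip)-[220,110]+.5)*4-.5)
d=tip-[.5374,-.2009,.034]; c,s=np.cos(.3614),np.sin(.3614)
print("tip local mm",np.round([1e3*(c*d[0]+s*d[1]),1e3*(-s*d[0]+c*d[1]),1e3*tip[2]-26],1))
E
python3 look.py w5
```

```text
t 8.32 pos [ 526.6 -196.2   99.2] tilt x,y [-0.     -0.0008] yaw 0.1367 F [-0.1 -1.3 -1.2] w 17.2
tip proj [[318.17481878 223.82357351]] crop [[394.19927511 456.79429405]]
tip local mm [-8.6  8.2 16.8]
```

View pics/w5c.png

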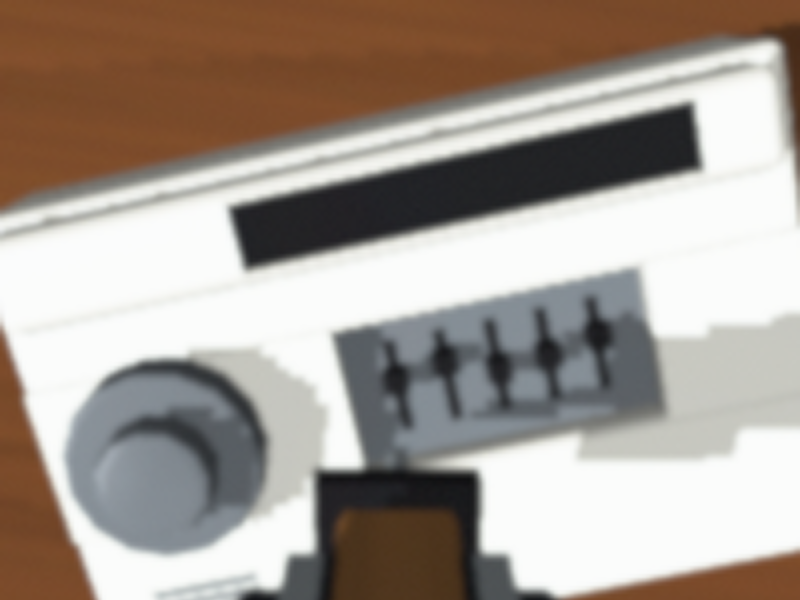

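Run:
```python
from h import *
i,im=load("w5")
c,s=np.cos(.3614),np.sin(.3614)
def W(x,y,z): return [.5374+c*x-s*y,-.2009+s*x+c*y,z]
for n,P in [("s1top",W(.0100,.005,.026)),("s1 +",W(.010,.005,.026))]: pass
pts=[W(.015,.015,.034),W(.015,-.045,.034),W(0,.005,.026),W(0,-.015,.026),W(0,-.035,.026),W(0,.05,.051)]
print(np.round((proj(i,pts)-[220,110]+.5)*4-.5))
```

```text
[[331. 334.]
 [645. 265.]
 [400. 383.]
 [499. 361.]
 [598. 340.]
 [159. 479.]]
```

Call:
play_rows(travel=[[-0.05,-0.35,0],[0,0,-0.3],[0,0,0]], rotation=[[0,0,0],[0,0,0],[0,0,0]], claw=[1,1,1])

```text
time_s: 8.62
position: [0.5258, -0.2003, 0.0957]
tool_rot: [[-0.001, 0.136, -0.991], [-0.001, -0.991, -0.136], [-1.0, 0.001, 0.001]]
ft_force: [-0.1, 0.9, -0.7]
grip_width: 0.017
```

```bash
cat > st.py <<'E'
from h import *
import sys
o=env.observe(); R=o["tool_rot"]
c,s=np.cos(.3614),np.sin(.3614)
print("t",round(o["time_s"],2),"pos",np.round(o["position"]*1000,1),"tilt x,y",np.round(R[:2,0],4),"yaw",round(float(np.arctan2(R[0,1],-R[1,1])),4),"F",np.round(o["ft_force"],1),"w",round(o["grip_width"]*1000,1))
tip=o["position"]+R[:,0]*.0564
d=tip-[.5374,-.2009,.026]; l=np.array([c*d[0]+s*d[1],-s*d[0]+c*d[1],d[2]])*1e3
F=o["ft_force"]; print("tip local mm",np.round(l,1),"F local",np.round([c*F[0]+s*F[1],-s*F[0]+c*F[1],F[2]],1))
if len(sys.argv)>3:
    g=np.array([float(a) for a in sys.argv[1:4]])-l
    print("move cm",np.round([(c*g[0]-s*g[1])/10,(s*g[0]+c*g[1])/10,g[2]/10],3))
E
python3 st.py -10.5 5 2.5
```

```text
t 8.62 pos [ 525.8 -200.3   95.7] tilt x,y [-0.0006 -0.0006] yaw 0.1365 F [-0.1  0.9 -0.7] w 17.0
tip local mm [-10.7   4.6  13.3] F local [ 0.2  0.9 -0.7]
move cm [ 0.007  0.044 -1.075]
```

Call:
play_rows(travel=[[0,0.04,-0.4],[0,0,-0.4],[0,0,-0.2]], rotation=[[0,0,0],[0,0,0],[0,0,0]], claw=[1,1,1])

```text
time_s: 8.87
position: [0.5256, -0.2007, 0.0848]
tool_rot: [[-0.0, 0.135, -0.991], [-0.001, -0.991, -0.135], [-1.0, 0.001, 0.0]]
ft_force: [0.5, 0.8, 0.3]
grip_width: 0.017
```

```bash
python3 st.py -3 5 2.5
```

```text
t 8.87 pos [ 525.6 -200.7   84.8] tilt x,y [-0.0002 -0.0009] yaw 0.1353 F [0.5 0.8 0.3] w 17.0
tip local mm [-11.    4.3   2.4] F local [0.8 0.6 0.3]
move cm [0.72  0.344 0.01 ]
```

Call:
play_rows(travel=[[0.18,0.1,0],[0.18,0.1,0],[0.19,0.07,0],[0.19,0.07,0]], rotation=[[0,0,0],[0,0,0],[0,0,0],[0,0,0]], claw=[1,1,1,1])

```text
time_s: 9.2
position: [0.5331, -0.197, 0.0838]
tool_rot: [[-0.002, 0.134, -0.991], [0.0, -0.991, -0.134], [-1.0, -0.0, 0.002]]
ft_force: [-0.5, 0.0, 0.1]
grip_width: 0.0169
```

```bash
python3 st.py 0 5 2.5
```

```text
t 9.2 pos [ 533.1 -197.    83.8] tilt x,y [-0.0017  0.0001] yaw 0.1347 F [-0.5  0.   0.1] w 16.9
tip local mm [-2.7  5.2  1.4] F local [-0.4  0.2  0.1]
move cm [0.259 0.079 0.106]
```

Call:
play_rows(travel=[[0.14,0.05,0.08],[0.1,0.04,0]], rotation=[[0,0,0],[0,0,0]], claw=[1,1])

```text
time_s: 9.37
position: [0.5357, -0.1959, 0.0847]
tool_rot: [[-0.003, 0.135, -0.991], [-0.0, -0.991, -0.135], [-1.0, -0.0, 0.003]]
ft_force: [-2.0, 0.4, -0.4]
grip_width: 0.0172
```

```bash
python3 st.py 0 5 2.5
```

```text
t 9.37 pos [ 535.7 -195.9   84.7] tilt x,y [-0.0028 -0.0001] yaw 0.1352 F [-2.   0.4 -0.4] w 17.2
tip local mm [-0.   5.3  2.3] F local [-1.8  1.1 -0.4]
move cm [ 0.012 -0.027  0.021]
```

Call:
play_rows(travel=[[0.1,0.04,0]], rotation=[[0,0,0]], claw=[1])

```text
time_s: 9.45
position: [0.5363, -0.1956, 0.0847]
tool_rot: [[-0.004, 0.135, -0.991], [-0.001, -0.991, -0.135], [-1.0, 0.0, 0.004]]
ft_force: [-5.2, -2.3, 0.1]
grip_width: 0.017
```

```bash
python3 st.py 0 5 2.5
```

```text
t 9.45 pos [ 536.3 -195.6   84.7] tilt x,y [-0.0041 -0.0006] yaw 0.1356 F [-5.2 -2.3  0.1] w 17.0
tip local mm [0.6 5.3 2.3] F local [-5.7 -0.3  0.1]
move cm [-0.047 -0.055  0.016]
```

Call:
play_rows(travel=[[0.1,0.04,0]], rotation=[[0,0,0]], claw=[1])

```text
time_s: 9.53
position: [0.5366, -0.1955, 0.0847]
tool_rot: [[-0.006, 0.136, -0.991], [-0.001, -0.991, -0.136], [-1.0, 0.0, 0.006]]
ft_force: [-5.4, -3.0, 0.6]
grip_width: 0.0167
```

```bash
python3 st.py -11 5 2.5
```

```text
t 9.53 pos [ 536.6 -195.5   84.7] tilt x,y [-0.0064 -0.0012] yaw 0.1359 F [-5.4 -3.   0.6] w 16.7
tip local mm [0.8 5.4 2.3] F local [-6.2 -0.9  0.6]
move cm [-1.092 -0.454  0.022]
```

Call:
play_rows(travel=[[-0.27,-0.11,0],[-0.27,-0.11,0],[-0.27,-0.11,0.02],[-0.28,-0.12,0],[0,0,0]], rotation=[[0.001,-0.006,0],[0,0,0],[0,0,0],[0,0,0],[0,0,0]], claw=[1,1,1,1,1])

```text
time_s: 9.95
position: [0.5256, -0.2002, 0.0853]
tool_rot: [[0.003, 0.135, -0.991], [0.0, -0.991, -0.135], [-1.0, 0.0, -0.003]]
ft_force: [0.4, -0.9, -1.0]
grip_width: 0.0172
```

```bash
python3 st.py -11 -15 2.5
```

```text
t 9.95 pos [ 525.6 -200.2   85.3] tilt x,y [0.0031 0.    ] yaw 0.1357 F [ 0.4 -0.9 -1. ] w 17.2
tip local mm [-10.6   4.8   2.9] F local [ 0. -1. -1.]
move cm [ 0.661 -1.863 -0.037]
```

Call:
play_rows(travel=[[0.11,-0.31,0],[0.11,-0.31,0],[0.11,-0.31,-0.03],[0.11,-0.31,0],[0.11,-0.31,0],[0.11,-0.31,0],[0,0,0]], rotation=[[0,0.003,0],[0,0,0],[0,0,0],[0,0,0],[0,0,0],[0,0,0],[0,0,0]], claw=[1,1,1,1,1,1,1])

```text
time_s: 10.53
position: [0.5335, -0.2213, 0.0851]
tool_rot: [[0.001, 0.135, -0.991], [-0.0, -0.991, -0.135], [-1.0, 0.001, -0.001]]
ft_force: [0.3, 0.0, 0.3]
grip_width: 0.0169
```

```bash
python3 st.py -3 -15 2.5
```

```text
t 10.53 pos [ 533.5 -221.3   85.1] tilt x,y [ 0.0012 -0.0004] yaw 0.1352 F [0.3 0.  0.3] w 16.9
tip local mm [-10.8 -17.7   2.7] F local [ 0.3 -0.1  0.3]
move cm [ 0.633  0.531 -0.023]
```

Call:
play_rows(travel=[[-0.08,0.22,0],[0.16,0.08,0],[0.19,0.08,0],[0.19,0.08,0],[0.19,0.08,0]], rotation=[[0,0,0],[0,0,0],[0,0,0],[0,0,0],[0,0,0]], claw=[1,1,1,1,1])

```text
time_s: 10.95
position: [0.5401, -0.2154, 0.085]
tool_rot: [[0.0, 0.134, -0.991], [-0.0, -0.991, -0.134], [-1.0, 0.0, -0.0]]
ft_force: [-2.1, -1.8, -1.4]
grip_width: 0.0172
```

```bash
python3 st.py -1 -15 2.5
```

```text
t 10.95 pos [ 540.1 -215.4   85. ] tilt x,y [ 0.0003 -0.0002] yaw 0.1349 F [-2.1 -1.8 -1.4] w 17.2
tip local mm [ -2.6 -14.5   2.6] F local [-2.5 -0.9 -1.4]
move cm [ 0.17   0.009 -0.008]
```

Call:
play_rows(travel=[[0.14,0.03,0],[0.13,0.05,0],[0.1,0.04,0]], rotation=[[0,0,0],[0,0,0],[0,0,0]], claw=[1,1,1])

```text
time_s: 11.2
position: [0.5434, -0.2141, 0.0849]
tool_rot: [[-0.003, 0.136, -0.991], [-0.001, -0.991, -0.136], [-1.0, 0.001, 0.003]]
ft_force: [-5.7, -2.8, 2.5]
grip_width: 0.0172
```

```bash
python3 st.py -1 -15 2.5
```

```text
t 11.2 pos [ 543.4 -214.1   84.9] tilt x,y [-0.0027 -0.0011] yaw 0.136 F [-5.7 -2.8  2.5] w 17.2
tip local mm [  0.7 -14.5   2.5] F local [-6.3 -0.6  2.5]
move cm [-0.145 -0.11   0.002]
```

Call:
play_rows(travel=[[0.1,0.03,0]], rotation=[[0,0,0]], claw=[1])

```text
time_s: 11.28
position: [0.5436, -0.2141, 0.0848]
tool_rot: [[-0.005, 0.136, -0.991], [-0.002, -0.991, -0.136], [-1.0, 0.001, 0.005]]
ft_force: [-6.3, -2.2, 1.7]
grip_width: 0.017
```

```bash
python3 st.py -11 -15 2.5
```

```text
t 11.28 pos [ 543.6 -214.1   84.8] tilt x,y [-0.0052 -0.0017] yaw 0.1363 F [-6.3 -2.2  1.7] w 17.0
tip local mm [  0.8 -14.5   2.4] F local [-6.7  0.1  1.7]
move cm [-1.089 -0.464  0.01 ]
```

Call:
play_rows(travel=[[-0.27,-0.11,0],[-0.27,-0.11,0],[-0.27,-0.11,0],[-0.27,-0.12,0],[0.1,-0.28,0],[0.1,-0.28,0],[0.1,-0.28,0],[0,0,0]], rotation=[[0.001,-0.005,0],[0,0,0],[0,0,0],[0,0,0],[0,0,0],[0,0,0],[0,0,0],[0,0,0]], claw=[1,1,1,1,1,1,1,1])

```text
time_s: 11.95
position: [0.5361, -0.228, 0.0851]
tool_rot: [[0.004, 0.135, -0.991], [0.0, -0.991, -0.135], [-1.0, 0.0, -0.004]]
ft_force: [0.2, 0.7, -1.5]
grip_width: 0.0167
```

```bash
python3 st.py -11 -25 2.5
```

```text
t 11.95 pos [ 536.1 -228.    85.1] tilt x,y [0.0036 0.    ] yaw 0.1356 F [ 0.2  0.7 -1.5] w 16.7
tip local mm [-10.6 -24.9   2.7] F local [ 0.4  0.6 -1.5]
move cm [-0.033 -0.021 -0.022]
```

Call:
play_rows(travel=[[0.18,0.07,-0.02],[0.19,0.07,0],[0.19,0.07,0],[0.19,0.07,0],[0.16,0.06,0],[0.12,0.05,0]], rotation=[[0,0.003,0],[0,0,0],[0,0,0],[0,0,0],[0,0,0],[0,0,0]], claw=[1,1,1,1,1,1])

```text
time_s: 12.45
position: [0.5469, -0.2242, 0.0847]
tool_rot: [[-0.002, 0.136, -0.991], [-0.001, -0.991, -0.136], [-1.0, 0.0, 0.002]]
ft_force: [-4.3, -3.3, 1.9]
grip_width: 0.0172
```

```bash
python3 st.py 1 -25 2.5
```

```text
t 12.45 pos [ 546.9 -224.2   84.7] tilt x,y [-0.0019 -0.0007] yaw 0.1359 F [-4.3 -3.3  1.9] w 17.2
tip local mm [  0.5 -25.1   2.3] F local [-5.2 -1.5  1.9]
move cm [0.038 0.028 0.024]
```

Call:
play_rows(travel=[[0.1,0.04,0]], rotation=[[0,0,0]], claw=[1])

```text
time_s: 12.53
position: [0.5473, -0.224, 0.0846]
tool_rot: [[-0.004, 0.136, -0.991], [-0.002, -0.991, -0.136], [-1.0, 0.001, 0.004]]
ft_force: [-6.9, -3.4, 1.7]
grip_width: 0.0167
```

Call:
play_rows(travel=[[0.1,0.04,0]], rotation=[[0,0,0]], claw=[1])

```text
time_s: 12.62
position: [0.5474, -0.224, 0.0846]
tool_rot: [[-0.007, 0.136, -0.991], [-0.002, -0.991, -0.136], [-1.0, 0.001, 0.007]]
ft_force: [-5.5, -3.8, 1.8]
grip_width: 0.0167
```

```bash
python3 st.py -4 -25 2.5
```

```text
t 12.62 pos [ 547.4 -224.    84.6] tilt x,y [-0.0068 -0.0023] yaw 0.1367 F [-5.5 -3.8  1.8] w 16.7
tip local mm [  0.8 -25.1   2.2] F local [-6.5 -1.6  1.8]
move cm [-0.453 -0.156  0.033]
```

Call:
play_rows(travel=[[-0.25,-0.09,0.05],[-0.2,-0.07,0.2],[0,0,0.4],[0,0,0.4],[0.45,-0.1,0],[0.45,-0.1,0],[0.45,-0.1,0],[0.3,-0.1,0],[0,0,0]], rotation=[[0.001,-0.006,0],[0,0,0],[0,0,0],[0,0,0],[0,0,0],[0,0,0],[0,0,0],[0,0,0],[0,0,0]], claw=[1,1,1,1,1,1,1,1,1])

```text
time_s: 13.37
position: [0.5623, -0.2295, 0.0969]
tool_rot: [[0.004, 0.136, -0.991], [-0.001, -0.991, -0.136], [-1.0, 0.001, -0.004]]
ft_force: [-0.9, -0.6, -1.0]
grip_width: 0.0169
```

```bash
python3 st.py 11 -35 2.5; python3 look.py w6
```

```text
t 13.37 pos [ 562.3 -229.5   96.9] tilt x,y [ 0.0037 -0.0008] yaw 0.1366 F [-0.9 -0.6 -1. ] w 16.9
tip local mm [ 13.3 -35.7  14.5] F local [-1.  -0.2 -1. ]
move cm [-0.244 -0.02  -1.195]
tip proj [[317.92715825 224.07426739]] crop [[393.208633   457.79706954]]
tip local mm [ 13.1 -35.5  14.4]
```

View pics/w6c.png

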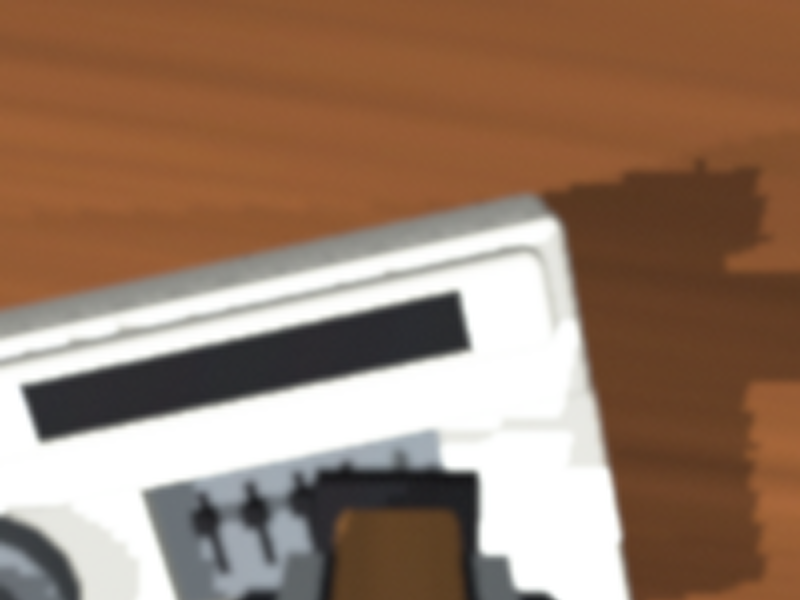

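Run:
```python
from h import *
i,im=load("w6"); c=im[215:265,250:320]
c=cv2.resize(c,None,fx=10,fy=10,interpolation=cv2.INTER_CUBIC); c=np.clip(c.astype(float)*1.5,0,255).astype(np.uint8)
cv2.imwrite("pics/w6d.png",c)
cc,s=np.cos(.3614),np.sin(.3614)
def W(x,y,z): return [.5374+cc*x-s*y,-.2009+s*x+cc*y,z]
for y in (.005,-.005,-.015):
  for x in (-.004,0,.004): print(y,x,np.round((proj(i,[W(x,y,.032)])-[250,215]+.5)*10-.5))
```

```text
0.005 -0.004 [[244. 351.]]
0.005 0 [[231. 307.]]
0.005 0.004 [[217. 263.]]
-0.005 -0.004 [[364. 326.]]
-0.005 0 [[351. 282.]]
-0.005 0.004 [[338. 238.]]
-0.015 -0.004 [[484. 301.]]
-0.015 0 [[472. 257.]]
-0.015 0.004 [[459. 212.]]
```

View pics/w6d.png

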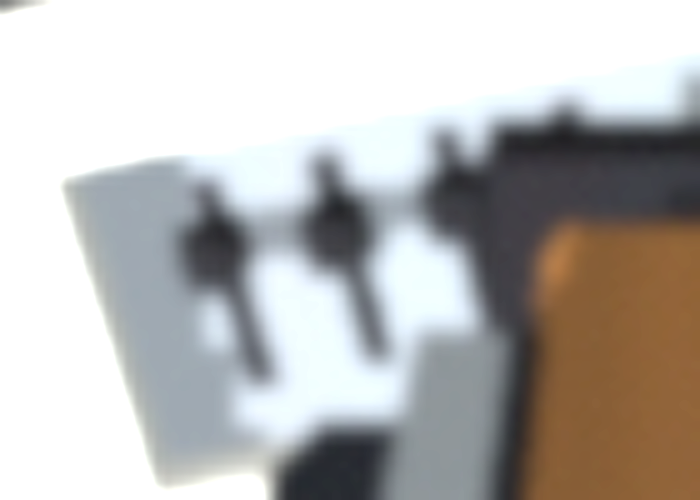

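Call:
play_rows(travel=[[-0.11,0.02,-0.2],[0,0,-0.4],[0,0,-0.3],[0,0,-0.1]], rotation=[[0,0.004,0],[0,0,0],[0,0,0],[0,0,0]], claw=[1,1,1,1])

```text
time_s: 13.75
position: [0.5605, -0.2289, 0.0854]
tool_rot: [[-0.002, 0.136, -0.991], [-0.0, -0.991, -0.136], [-1.0, -0.0, 0.002]]
ft_force: [-1.0, 0.0, -0.5]
grip_width: 0.0173
```

```bash
python3 st.py 12.3 -35 2.5
```

```text
t 13.75 pos [ 560.5 -228.9   85.4] tilt x,y [-0.002  -0.0001] yaw 0.1368 F [-1.   0.  -0.5] w 17.3
tip local mm [ 11.6 -34.3   3. ] F local [-1.   0.4 -0.5]
move cm [ 0.093 -0.038 -0.049]
```

Call:
play_rows(travel=[[-0.16,-0.09,-0.04],[-0.18,-0.08,0],[-0.19,-0.07,0],[-0.19,-0.07,0]], rotation=[[0,0,0],[0,0,0],[0,0,0],[0,0,0]], claw=[1,1,1,1])

```text
time_s: 14.08
position: [0.5528, -0.2319, 0.0842]
tool_rot: [[-0.002, 0.136, -0.991], [0.001, -0.991, -0.136], [-1.0, -0.001, 0.002]]
ft_force: [0.9, 0.7, -0.8]
grip_width: 0.0168
```

```bash
python3 st.py 2 -35 2.5
```

```text
t 14.08 pos [ 552.8 -231.9   84.2] tilt x,y [-0.0019  0.0009] yaw 0.1368 F [ 0.9  0.7 -0.8] w 16.8
tip local mm [  3.4 -34.3   1.8] F local [ 1.1  0.3 -0.8]
move cm [-0.107 -0.113  0.066]
```

Call:
play_rows(travel=[[-0.1,-0.07,0.06],[-0.1,-0.04,0]], rotation=[[0,0,0],[0,0,0]], claw=[1,1])

```text
time_s: 14.25
position: [0.5506, -0.2331, 0.0851]
tool_rot: [[-0.001, 0.136, -0.991], [0.001, -0.991, -0.136], [-1.0, -0.001, 0.001]]
ft_force: [1.9, 1.0, -1.1]
grip_width: 0.0171
```

```bash
python3 st.py 2 -35 2.5
```

```text
t 14.25 pos [ 550.6 -233.1   85.1] tilt x,y [-0.0009  0.001 ] yaw 0.1365 F [ 1.9  1.  -1.1] w 17.1
tip local mm [  1.  -34.7   2.7] F local [ 2.1  0.2 -1.1]
move cm [ 0.106  0.008 -0.024]
```

Call:
play_rows(travel=[[-0.1,-0.04,0]], rotation=[[0,0,0]], claw=[1])

```text
time_s: 14.33
position: [0.5496, -0.2335, 0.0853]
tool_rot: [[-0.001, 0.136, -0.991], [0.001, -0.991, -0.136], [-1.0, -0.001, 0.0]]
ft_force: [1.7, 0.8, -0.9]
grip_width: 0.0166
```

Call:
play_rows(travel=[[-0.1,-0.04,0]], rotation=[[0,0,0]], claw=[1])

```text
time_s: 14.42
position: [0.549, -0.2338, 0.0855]
tool_rot: [[0.001, 0.136, -0.991], [0.001, -0.991, -0.136], [-1.0, -0.001, -0.001]]
ft_force: [5.0, 2.3, -2.1]
grip_width: 0.0168
```

```bash
python3 st.py 12.3 -35 2.5
```

```text
t 14.42 pos [ 549.  -233.8   85.5] tilt x,y [0.0009 0.0012] yaw 0.1362 F [ 5.   2.3 -2.1] w 16.8
tip local mm [ -0.7 -34.8   3.1] F local [ 5.5  0.4 -2.1]
move cm [ 1.223  0.446 -0.056]
```

Call:
play_rows(travel=[[-0.1,-0.04,0]], rotation=[[0,0,0]], claw=[1])

```text
time_s: 14.5
position: [0.5487, -0.2339, 0.0855]
tool_rot: [[0.003, 0.136, -0.991], [0.002, -0.991, -0.136], [-1.0, -0.001, -0.003]]
ft_force: [4.9, 3.9, -3.9]
grip_width: 0.017
```

```bash
python3 st.py 11 -5 2.5
```

```text
t 14.5 pos [ 548.7 -233.9   85.5] tilt x,y [0.003  0.0016] yaw 0.136 F [ 4.9  3.9 -3.9] w 17.0
tip local mm [ -1.  -34.9   3.1] F local [ 6.   1.9 -3.9]
move cm [ 0.064  3.217 -0.064]
```

Call:
play_rows(travel=[[0.25,0.08,0],[0.22,0.08,0.1],[0.22,0.08,0.3],[0.22,0.08,0.4],[0.15,0.06,0.1],[-0.2,0.53,0],[-0.2,0.53,0],[-0.2,0.53,0],[-0.2,0.53,0],[-0.2,0.4,0],[0,0,0],[0,0,0]], rotation=[[-0.001,0.003,0],[0,0,0],[0,0,0],[0,0,0],[0,0,0],[0,0,0],[0,0,0],[0,0,0],[0,0,0],[0,0,0],[0,0,0],[0,0,0]], claw=[1,1,1,1,1,1,1,1,1,1,1,1])

```text
time_s: 15.5
position: [0.5475, -0.2016, 0.0957]
tool_rot: [[-0.004, 0.137, -0.991], [-0.0, -0.991, -0.137], [-1.0, -0.0, 0.004]]
ft_force: [-0.2, -0.1, -0.6]
grip_width: 0.0173
```

```bash
python3 st.py 11.3 -5 2.5
```

```text
t 15.5 pos [ 547.5 -201.6   95.7] tilt x,y [-0.0041 -0.0004] yaw 0.1372 F [-0.2 -0.1 -0.6] w 17.3
tip local mm [ 9.  -4.1 13.3] F local [-0.3 -0.  -0.6]
move cm [ 2.470e-01  1.000e-03 -1.081e+00]
```

Call:
play_rows(travel=[[0.23,0,0],[0,0,-0.3],[0,0,-0.3]], rotation=[[0,-0.004,0],[0,0,0],[0,0,0]], claw=[1,1,1])

```text
time_s: 15.75
position: [0.5504, -0.2019, 0.0899]
tool_rot: [[0.002, 0.137, -0.991], [-0.001, -0.991, -0.137], [-1.0, 0.001, -0.001]]
ft_force: [1.0, 0.3, -0.4]
grip_width: 0.017
```

```bash
python3 st.py 11.3 -5 2.5
```

```text
t 15.75 pos [ 550.4 -201.9   89.9] tilt x,y [ 0.0016 -0.0013] yaw 0.1372 F [ 1.   0.3 -0.4] w 17.0
tip local mm [11.8 -5.7  7.5] F local [ 1.  -0.1 -0.4]
move cm [-0.074  0.044 -0.504]
```

Call:
play_rows(travel=[[-0.03,0.04,-0.25],[0,0,-0.2]], rotation=[[0,0,0],[0,0,0]], claw=[1,1])

```text
time_s: 15.92
position: [0.55, -0.2018, 0.0845]
tool_rot: [[0.001, 0.136, -0.991], [-0.001, -0.991, -0.136], [-1.0, 0.001, -0.001]]
ft_force: [0.0, -0.4, -1.2]
grip_width: 0.017
```

```bash
python3 st.py 11.3 -5 2.5
```

```text
t 15.92 pos [ 550.  -201.8   84.5] tilt x,y [ 0.0012 -0.0011] yaw 0.1367 F [ 0.  -0.4 -1.2] w 17.0
tip local mm [11.5 -5.4  2.1] F local [-0.1 -0.4 -1.2]
move cm [-0.036  0.029  0.041]
```

Call:
play_rows(travel=[[-0.2,-0.04,0.06],[-0.19,-0.07,0.02],[-0.19,-0.07,0.02],[-0.19,-0.07,0.02]], rotation=[[0,0,0],[0,0,0],[0,0,0],[0,0,0]], claw=[1,1,1,1])

```text
time_s: 16.25
position: [0.5421, -0.2044, 0.0848]
tool_rot: [[0.001, 0.136, -0.991], [-0.0, -0.991, -0.136], [-1.0, 0.0, -0.001]]
ft_force: [2.5, 0.5, -0.8]
grip_width: 0.0165
```

```bash
python3 st.py 2 -5 2.5
```

```text
t 16.25 pos [ 542.1 -204.4   84.8] tilt x,y [ 0.0015 -0.0001] yaw 0.1365 F [ 2.5  0.5 -0.8] w 16.5
tip local mm [ 3.3 -4.9  2.4] F local [ 2.6 -0.4 -0.8]
move cm [-0.117 -0.05   0.01 ]
```

Call:
play_rows(travel=[[-0.14,-0.06,0],[-0.14,-0.06,0],[-0.1,-0.04,0]], rotation=[[0,0,0],[0,0,0],[0,0,0]], claw=[1,1,1])

```text
time_s: 16.5
position: [0.5384, -0.206, 0.0852]
tool_rot: [[0.004, 0.136, -0.991], [0.0, -0.991, -0.136], [-1.0, 0.0, -0.004]]
ft_force: [5.5, 2.8, -3.6]
grip_width: 0.0169
```

```bash
python3 st.py 2 -5 2.5
```

```text
t 16.5 pos [ 538.4 -206.    85.2] tilt x,y [0.0038 0.0003] yaw 0.136 F [ 5.5  2.8 -3.6] w 16.9
tip local mm [-0.6 -5.2  2.8] F local [ 6.1  0.7 -3.6]
move cm [ 0.239  0.107 -0.033]
```

Call:
play_rows(travel=[[-0.1,-0.04,0]], rotation=[[0,0,0]], claw=[1])

```text
time_s: 16.58
position: [0.538, -0.2061, 0.0853]
tool_rot: [[0.006, 0.135, -0.991], [0.001, -0.991, -0.135], [-1.0, -0.0, -0.006]]
ft_force: [7.6, 2.8, -3.6]
grip_width: 0.0166
```

```bash
python3 st.py 5 -5 2.5
```

```text
t 16.58 pos [ 538.  -206.1   85.3] tilt x,y [0.006  0.0009] yaw 0.1356 F [ 7.6  2.8 -3.6] w 16.6
tip local mm [-0.9 -5.2  2.9] F local [ 8.1 -0.1 -3.6]
move cm [ 0.546  0.227 -0.04 ]
```

Call:
play_rows(travel=[[0.25,0.1,0],[0.2,0.05,0.3],[0,0,0.5],[0,0,1],[-0.5,0.3,1],[-1,0.5,0.5],[-1,0.5,0],[-0.7,0.2,0],[0,0,0]], rotation=[[-0.001,0.006,0],[0,0,0],[0,0,0],[0,0,0],[0,0,0],[0,0,0],[0,0,0],[0,0,0],[0,0,0]], claw=[1,1,1,1,1,1,1,1,1])

```text
time_s: 17.33
position: [0.5065, -0.1885, 0.124]
tool_rot: [[-0.002, 0.136, -0.991], [-0.003, -0.991, -0.136], [-1.0, 0.003, 0.002]]
ft_force: [0.6, 0.6, -1.1]
grip_width: 0.017
```

```bash
python3 st.py 0 50 45
python3 - <<'E'
from h import *
i,im=snap("wrist","w7")
cc,s=np.cos(.3614),np.sin(.3614)
def W(x,y,z): return [.5374+cc*x-s*y,-.2009+s*x+cc*y,z]
o=proj(i,[W(0,-.015,.03)])[0].astype(int)-[45,30]
c=cv2.resize(im[o[1]:o[1]+60,o[0]:o[0]+90],None,fx=8,fy=8,interpolation=cv2.INTER_CUBIC)
c=np.clip(c.astype(float)*1.4,0,255).astype(np.uint8)
for y in (.005,-.005,-.015,-.025,-.035):
  for x in (-.004,.004):
    p=(proj(i,[W(x,y,.032)])[0]-o+.5)*8-.5; cv2.circle(c,(int(p[0]),int(p[1])),3,(0,0,255),-1)
cv2.imwrite("pics/w7d.png",c)
E
```

```text
t 17.33 pos [ 506.5 -188.5  124. ] tilt x,y [-0.0019 -0.003 ] yaw 0.1364 F [ 0.6  0.6 -1.1] w 17.0
tip local mm [-24.7  22.4  41.6] F local [ 0.8  0.3 -1.1]
move cm [1.334 3.456 0.338]
```

View pics/w7d.png

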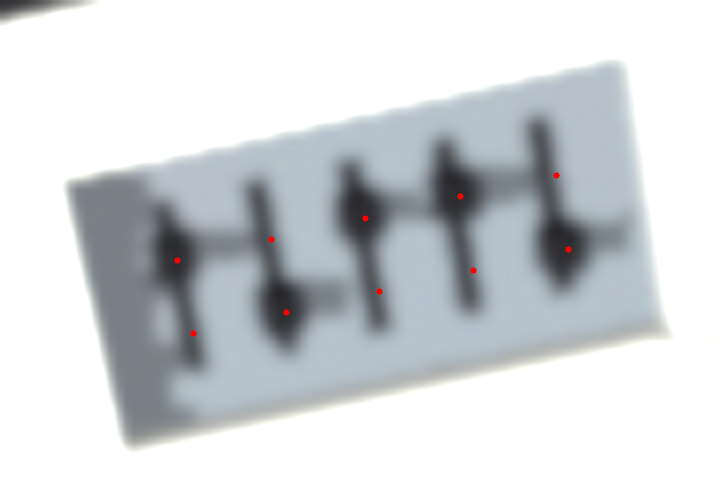

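Pattern confirmed visually: nubs 1, 3, 4 at their upper (ON) ends, 2 and 5 at their lower (OFF) ends, on the predicted dots. Now the button.

Call:
play_rows(travel=[[0.3,0.8,0],[0.3,0.8,0],[0.3,0.8,0],[0.3,0.7,0],[0,0,0],[0,0,0]], rotation=[[0.003,0,0],[0,0,0],[0,0,0],[0,0,0],[0,0,0],[0,0,0]], claw=[1,1,1,1,1,1])

```text
time_s: 17.88
position: [0.5212, -0.1541, 0.1239]
tool_rot: [[-0.001, 0.136, -0.991], [0.0, -0.991, -0.136], [-1.0, -0.0, 0.001]]
ft_force: [0.2, -0.6, -0.6]
grip_width: 0.0169
```

```bash
python3 st.py 0 50 26
```

```text
t 17.88 pos [ 521.2 -154.1  123.9] tilt x,y [-0.0013  0.0002] yaw 0.1369 F [ 0.2 -0.6 -0.6] w 16.9
tip local mm [ 1.3 49.5 41.5] F local [-0.  -0.6 -0.6]
move cm [-0.141 -0.003 -1.548]
```

Call:
play_rows(travel=[[-0.1,0,-0.6],[0,0,-0.6],[0,0,-0.2],[0,0,-0.2],[0,0,-0.2]], rotation=[[0,0,0],[0,0,0],[0,0,0],[0,0,0],[0,0,0]], claw=[1,1,1,1,1])

```text
time_s: 18.3
position: [0.5212, -0.1545, 0.1054]
tool_rot: [[0.002, 0.136, -0.991], [-0.0, -0.991, -0.136], [-1.0, 0.001, -0.002]]
ft_force: [-3.4, 4.7, 23.1]
grip_width: 0.017
```

```bash
python3 st.py 0 50 20
```

```text
t 18.3 pos [ 521.2 -154.5  105.4] tilt x,y [ 0.0017 -0.0004] yaw 0.1367 F [-3.4  4.7 23.1] w 17.0
tip local mm [ 1.3 49.1 23. ] F local [-1.6  5.6 23.1]
move cm [-0.156  0.037 -0.297]
```

Call:
play_rows(travel=[[0,0,0]], rotation=[[0,0,0]], claw=[1])

```text
time_s: 18.38
position: [0.5212, -0.1545, 0.1059]
tool_rot: [[0.002, 0.136, -0.991], [-0.0, -0.991, -0.136], [-1.0, 0.001, -0.002]]
ft_force: [-0.7, 0.7, 4.2]
grip_width: 0.0171
```

```bash
python3 st.py 0 50 20; python3 look.py w8
python3 - <<'E'
from h import *
i,im=snap("side","s8"); cv2.imwrite("pics/s8c.png",cv2.resize(im[140:230,330:430],None,fx=6,fy=6,interpolation=2))
E
```

```text
t 18.38 pos [ 521.2 -154.5  105.9] tilt x,y [ 0.002  -0.0002] yaw 0.1363 F [-0.7  0.7  4.2] w 17.1
tip local mm [ 1.3 49.1 23.5] F local [-0.5  0.9  4.2]
move cm [-0.157  0.04  -0.35 ]
tip proj [[318.50164657 223.57224715]] crop [[395.50658628 455.78898858]]
tip local mm [ 1.4 48.8 23.6]
```

View pics/w8c.png

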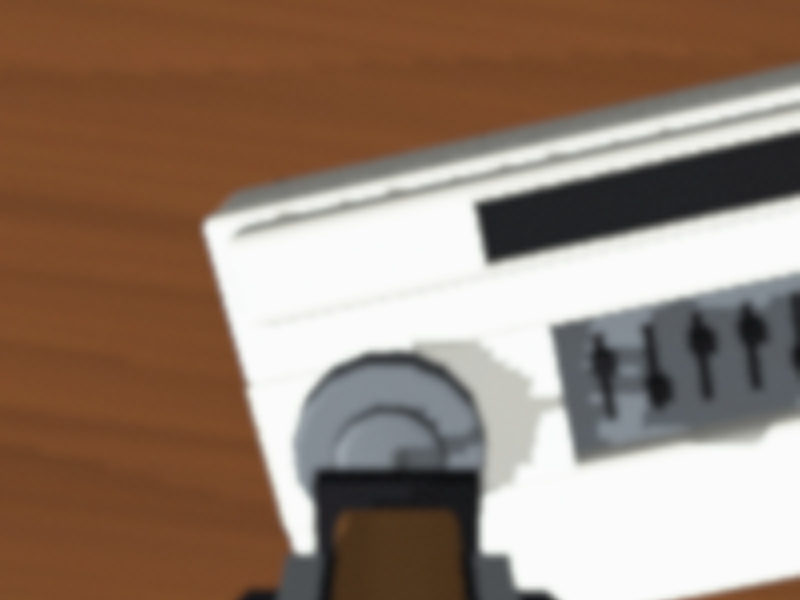

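View pics/s8c.png

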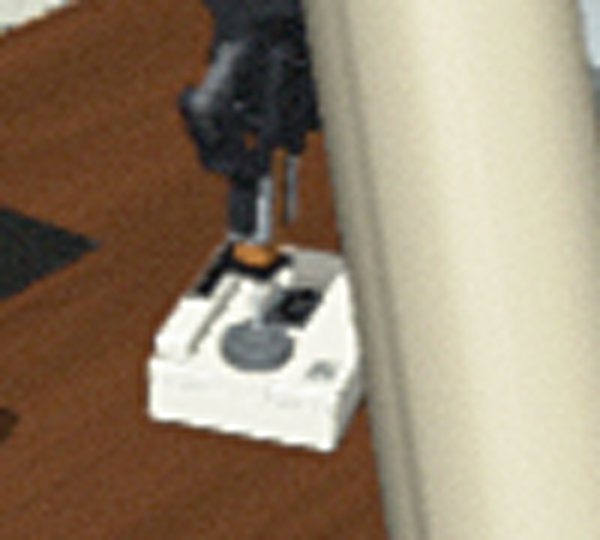

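Call:
play_rows(travel=[[0,0,-0.1]], rotation=[[0,0,0]], claw=[1])

```text
time_s: 18.57
position: [0.5217, -0.1551, 0.1058]
tool_rot: [[0.004, 0.136, -0.991], [-0.001, -0.991, -0.136], [-1.0, 0.002, -0.004]]
ft_force: [-2.2, 2.9, 10.9]
grip_width: 0.017
```

Call:
play_rows(travel=[[0,0,-0.1]], rotation=[[0,0,0]], claw=[1])

```text
time_s: 18.65
position: [0.5217, -0.1551, 0.1057]
tool_rot: [[0.005, 0.135, -0.991], [-0.001, -0.991, -0.135], [-1.0, 0.002, -0.005]]
ft_force: [-2.7, 3.1, 12.6]
grip_width: 0.0169
```

Call:
play_rows(travel=[[0,0,-0.1]], rotation=[[0,0,0]], claw=[1])

```text
time_s: 18.73
position: [0.5217, -0.1551, 0.1057]
tool_rot: [[0.006, 0.135, -0.991], [-0.002, -0.991, -0.135], [-1.0, 0.002, -0.005]]
ft_force: [-2.0, 3.1, 11.1]
grip_width: 0.0169
```

```bash
python3 look.py w9; python3 st.py
```

```text
tip proj [[318.14369663 223.82591516]] crop [[394.07478653 456.80366064]]
tip local mm [ 1.7 48.2 23.3]
t 18.78 pos [ 521.7 -155.1  105.7] tilt x,y [ 0.0056 -0.0015] yaw 0.1354 F [-2.8  2.8 11.5] w 16.8
tip local mm [ 1.7 48.2 23.3] F local [-1.6  3.6 11.5]
```

View pics/w9c.png

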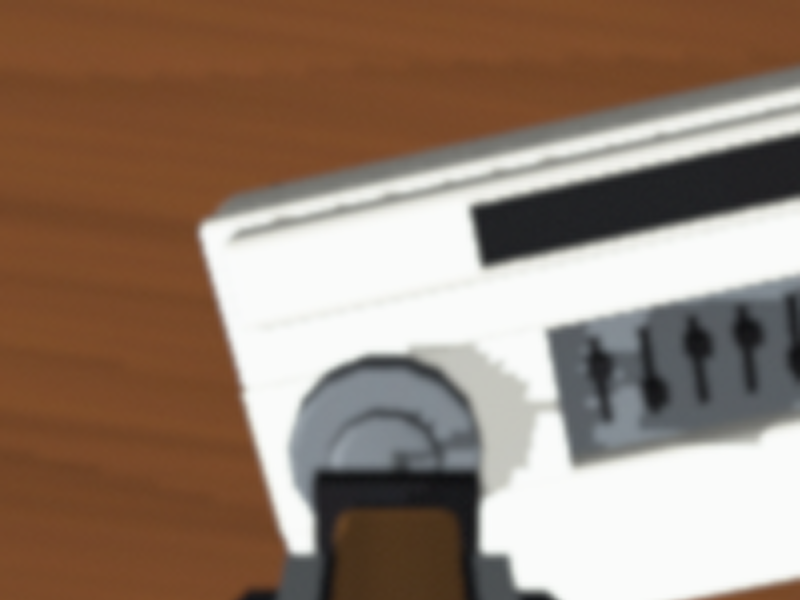

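Run:
```python
from h import *
for n in ("w4","w5","w6","w7","w8","w9"):
    i,im=load(n); g=im.astype(float).mean(2)
    # column profile at columns 300-308,330-338 (beside the rod)
    for a,b in ((302,311),(327,336)):
        p=g[215:245,a:b].mean(1); k=np.where(p<55)[0][0]; v=215+k-1+(p[k-1]-55)/(p[k-1]-p[k]); print(n,a,round(v,2),end=" ")
    h=im[225:280,319].astype(float); r=np.where((h[:,2]-h[:,0])>25)[0][0]+225; print("handle first brown row",r)
c=[]
for n in ("w4","w7","w9"):
    i,im=load(n); c.append(cv2.resize(im[200:265,290:350],None,fx=4,fy=6,interpolation=2))
cv2.imwrite("pics/cmp.png",np.hstack(c))
```

```text
w4 302 226.94 w4 327 226.88 handle first brown row 237
w5 302 228.22 w5 327 228.02 handle first brown row 237
w6 302 227.45 w6 327 228.14 handle first brown row 237
w7 302 228.23 w7 327 228.22 handle first brown row 237
w8 302 227.47 w8 327 227.14 handle first brown row 237
w9 302 227.71 w9 327 227.53 handle first brown row 237
```

View pics/cmp.png

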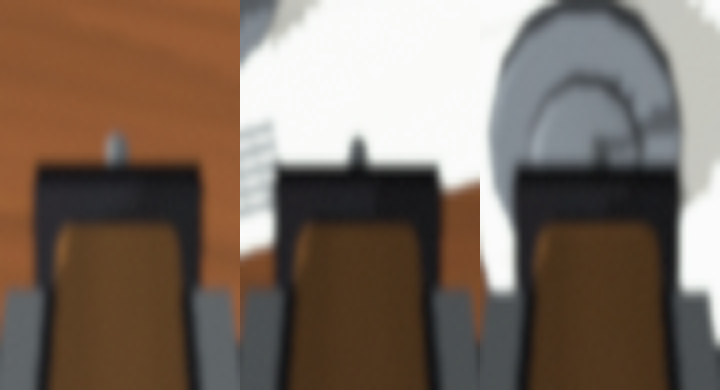

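Run:
```python
from h import *
cc,s=np.cos(.3614),np.sin(.3614)
out=[]
for n in ("w5","w9"):
    i,im=load(n)
    B=np.array([.5374-s*.05,-.2009+cc*.05])
    o=proj(i,[[*B,.05]])[0].astype(int)-[30,35]
    c=cv2.resize(im[o[1]:o[1]+55,o[0]:o[0]+60],None,fx=6,fy=6,interpolation=2)
    th=np.linspace(0,2*np.pi,72)
    for z,col in ((.051,(0,0,255)),(.046,(0,255,0))):
        P=np.c_[B[0]+.011*np.cos(th),B[1]+.011*np.sin(th),0*th+z]
        for q in (proj(i,P)-o+.5)*6-.5: cv2.circle(c,tuple(int(v) for v in q),1,col,-1)
    out.append(c)
cv2.imwrite("pics/btn.png",np.hstack(out))
```

```text
(no output)
```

View pics/btn.png

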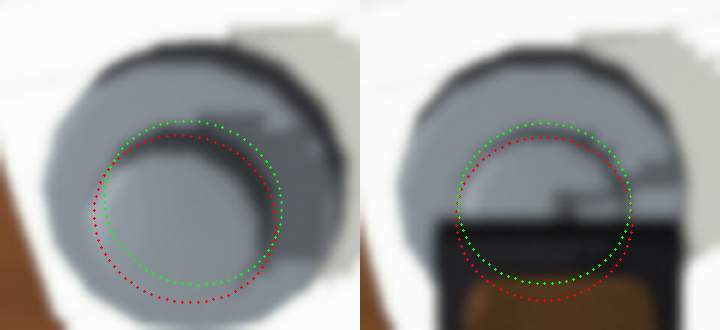

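Call:
play_rows(travel=[[0,0,0.1]], rotation=[[0,0.004,0]], claw=[1])

```text
time_s: 18.87
position: [0.5215, -0.1551, 0.1071]
tool_rot: [[0.002, 0.135, -0.991], [-0.001, -0.991, -0.135], [-1.0, 0.001, -0.002]]
ft_force: [-0.4, 2.4, 3.2]
grip_width: 0.0173
```

Call:
play_rows(travel=[[0,0,0.1]], rotation=[[0,0,0]], claw=[1])

```text
time_s: 18.95
position: [0.5216, -0.1552, 0.1084]
tool_rot: [[0.002, 0.134, -0.991], [-0.001, -0.991, -0.134], [-1.0, 0.002, -0.002]]
ft_force: [0.7, 0.1, 2.7]
grip_width: 0.0169
```

Call:
play_rows(travel=[[0,0,0.1]], rotation=[[0,0,0]], claw=[1])

```text
time_s: 19.03
position: [0.5215, -0.1553, 0.1095]
tool_rot: [[0.002, 0.134, -0.991], [-0.001, -0.991, -0.134], [-1.0, 0.002, -0.002]]
ft_force: [-0.7, 0.3, 2.3]
grip_width: 0.017
```

Call:
play_rows(travel=[[0,0,0.1]], rotation=[[0,0,0]], claw=[1])

```text
time_s: 19.12
position: [0.5215, -0.1553, 0.1105]
tool_rot: [[0.002, 0.134, -0.991], [-0.001, -0.991, -0.134], [-1.0, 0.001, -0.002]]
ft_force: [-0.6, 1.3, 1.0]
grip_width: 0.017
```

Call:
play_rows(travel=[[0,0,0.1]], rotation=[[0,0,0]], claw=[1])

```text
time_s: 19.2
position: [0.5215, -0.1554, 0.1114]
tool_rot: [[0.002, 0.134, -0.991], [-0.001, -0.991, -0.134], [-1.0, 0.001, -0.002]]
ft_force: [1.1, 0.8, 0.3]
grip_width: 0.0172
```

Call:
play_rows(travel=[[0,0,0.1]], rotation=[[0,0,0]], claw=[1])

```text
time_s: 19.28
position: [0.5213, -0.1555, 0.1122]
tool_rot: [[0.002, 0.134, -0.991], [-0.001, -0.991, -0.134], [-1.0, 0.001, -0.002]]
ft_force: [0.9, -0.2, -0.9]
grip_width: 0.0166
```

Spring force fell from 5 N to 0 over exactly 5 mm: the button was fully pressed and is up again. Return the pin.

Call:
play_rows(travel=[[0,0,2],[0,0,3],[0,1,2.5],[0.5,3.5,0],[0.5,3.5,0],[0.5,3.5,0],[0.5,3.5,0],[0.5,3.5,0],[0.5,3.5,0],[0.5,3.5,0],[0.5,3,0],[0.4,2,0]], rotation=[[0,0,0],[0,0,0],[0,0,0],[0,0,0],[0,0,0],[0,0,0],[0,0,0],[0,0,0],[0,0,0],[0,0,0],[0,0,0],[0,0,0]], claw=[1,1,1,1,1,1,1,1,1,1,1,1])

```text
time_s: 20.28
position: [0.5632, 0.1571, 0.1872]
tool_rot: [[-0.004, 0.123, -0.992], [-0.003, -0.992, -0.123], [-1.0, 0.002, 0.005]]
ft_force: [0.1, -1.0, 0.2]
grip_width: 0.0168
```

```bash
python3 st.py
```

```text
t 20.28 pos [563.2 157.1 187.2] tilt x,y [-0.0044 -0.0027] yaw 0.1235 F [ 0.1 -1.   0.2] w 16.8
tip local mm [150.4 325.7 104.8] F local [-0.3 -0.9  0.2]
```

Call:
play_rows(travel=[[0.3,1.3,0],[0.2,1.0,0],[0,0.3,-0.5],[0,0,-1],[0,0,-1],[0,0,0],[0,0,0]], rotation=[[0.003,-0.004,0.006],[0,0,0],[0,0,0],[0,0,0],[0,0,0],[0,0,0],[0,0,0]], claw=[1,1,1,1,1,1,1])

```text
time_s: 20.87
position: [0.5673, 0.1861, 0.1569]
tool_rot: [[-0.005, 0.132, -0.991], [-0.002, -0.991, -0.132], [-1.0, 0.001, 0.005]]
ft_force: [-0.1, 0.7, 0.6]
grip_width: 0.0168
```

```bash
python3 st.py
python3 - <<'E'
from h import *
i,im=snap("wrist","w10")
p=env.observe()["position"]
print(proj(i,[p-[0,0,.058]]),proj(i,[[.5691,.1866,.056]]))
E
```

```text
t 20.87 pos [567.3 186.1 156.9] tilt x,y [-0.0051 -0.0015] yaw 0.1326 F [-0.1  0.7  0.6] w 16.8
tip local mm [164.5 351.4  74.5] F local [0.1 0.7 0.6]
[[318.18915197 222.65365264]] [[317.89693778 202.49682839]]
```

View pics/w10.png

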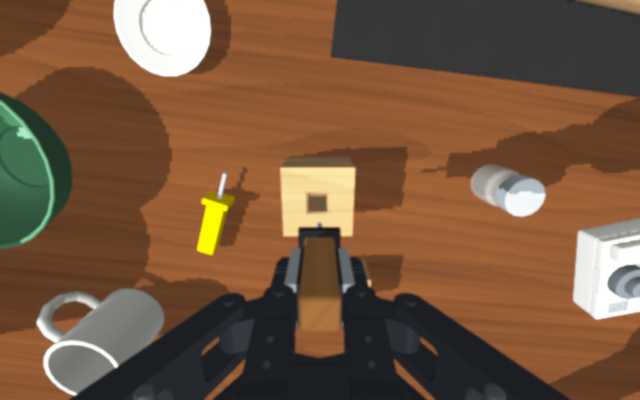

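Call:
play_rows(travel=[[0.17,0.06,-1],[0,0,-1.2],[0,0,-1.2],[0,0,-1]], rotation=[[0.001,-0.005,-0.002],[0,0,0],[0,0,0],[0,0,0]], claw=[1,1,1,1])

```text
time_s: 21.25
position: [0.571, 0.1841, 0.1149]
tool_rot: [[0.007, 0.126, -0.992], [-0.0, -0.992, -0.126], [-1.0, 0.001, -0.007]]
ft_force: [-0.2, -0.0, -0.6]
grip_width: 0.0168
```

```bash
python3 st.py
```

```text
t 21.25 pos [571.  184.1 114.9] tilt x,y [ 0.0069 -0.0003] yaw 0.1267 F [-0.2 -0.  -0.6] w 16.8
tip local mm [167.9 348.1  32.5] F local [-0.2  0.  -0.6]
```

Call:
play_rows(travel=[[-0.2,0.3,-0.8],[0,0,-0.8],[0,0,-0.6]], rotation=[[0,0.007,0.004],[0,0,0],[0,0,0]], claw=[1,1,1])

```text
time_s: 21.5
position: [0.5689, 0.1863, 0.0912]
tool_rot: [[-0.001, 0.129, -0.992], [-0.0, -0.992, -0.129], [-1.0, 0.0, 0.001]]
ft_force: [-0.3, -0.7, -0.9]
grip_width: 0.0166
```

```bash
python3 st.py
```

```text
t 21.5 pos [568.9 186.3  91.2] tilt x,y [-0.0008 -0.0004] yaw 0.1296 F [-0.3 -0.7 -0.9] w 16.6
tip local mm [166.4 351.1   8.8] F local [-0.6 -0.6 -0.9]
```

Call:
play_rows(travel=[[0,0.05,-0.4],[0,0,-0.3],[0,0,-0.2]], rotation=[[0,0,0],[0,0,0],[0,0,0]], claw=[1,1,1])

```text
time_s: 21.75
position: [0.5688, 0.1869, 0.0807]
tool_rot: [[-0.002, 0.129, -0.992], [-0.001, -0.992, -0.129], [-1.0, 0.0, 0.002]]
ft_force: [-0.7, 0.1, -0.9]
grip_width: 0.017
```

Call:
play_rows(travel=[[0,0,-0.1]], rotation=[[0,0,0]], claw=[1])

```text
time_s: 21.83
position: [0.5689, 0.1869, 0.0796]
tool_rot: [[-0.002, 0.129, -0.992], [-0.001, -0.992, -0.129], [-1.0, 0.0, 0.002]]
ft_force: [0.4, 0.9, -1.2]
grip_width: 0.0171
```

Call:
play_rows(travel=[[0,0,-0.1]], rotation=[[0,0,0]], claw=[1])

```text
time_s: 21.92
position: [0.569, 0.1869, 0.0787]
tool_rot: [[-0.001, 0.129, -0.992], [-0.0, -0.992, -0.129], [-1.0, 0.0, 0.001]]
ft_force: [-0.3, 0.0, -0.8]
grip_width: 0.0171
```

Call:
play_rows(travel=[[0,0,-0.1]], rotation=[[0,0,0]], claw=[1])

```text
time_s: 22.0
position: [0.5692, 0.187, 0.0778]
tool_rot: [[-0.001, 0.129, -0.992], [-0.0, -0.992, -0.129], [-1.0, 0.0, 0.001]]
ft_force: [0.2, 0.2, 0.1]
grip_width: 0.017
```

Call:
play_rows(travel=[[0,0,-0.1]], rotation=[[0,0,0]], claw=[1])

```text
time_s: 22.08
position: [0.5693, 0.187, 0.0778]
tool_rot: [[0.0, 0.13, -0.992], [-0.0, -0.992, -0.13], [-1.0, 0.0, -0.0]]
ft_force: [-4.5, -0.7, 12.2]
grip_width: 0.0167
```

Call:
play_rows(travel=[[0,0,-0.1]], rotation=[[0,0,0]], claw=[1])

```text
time_s: 22.17
position: [0.5693, 0.187, 0.0778]
tool_rot: [[0.001, 0.13, -0.992], [-0.001, -0.992, -0.13], [-1.0, 0.001, -0.001]]
ft_force: [-3.9, -0.8, 7.0]
grip_width: 0.0171
```

Call:
play_rows(travel=[[0,0,0],[0,0,0],[0,0,0],[0,0,0],[0,0,0],[0,0,0],[0,0,1],[0,0,2],[0,0,3],[0,0,3],[0,0,3],[0,0,0]], rotation=[[0,0,0],[0,0,0],[0,0,0],[0,0,0],[0,0,0],[0,0,0],[0,0,0],[0,0,0],[0,0,0],[0,0,0],[0,0,0],[0,0,0]], claw=[3,5,7,7,7,7,7,7,7,7,7,7])

```text
time_s: 23.17
position: [0.5681, 0.1868, 0.2056]
tool_rot: [[-0.0, 0.13, -0.992], [-0.001, -0.992, -0.13], [-1.0, 0.001, 0.0]]
ft_force: [-0.1, -0.5, 1.1]
grip_width: 0.0699
```

Call:
play_rows(travel=[[-1.5,-3,1],[-2,-3,0],[-2,-3,0],[-1,-3,0],[0,-3,0],[0,-3,0],[0,-2,0],[0,0,0],[0,0,0]], rotation=[[0,0,0],[0,0,0],[0,0,0],[0,0,0],[0,0,0],[0,0,0],[0,0,0],[0,0,0],[0,0,0]], claw=[7,7,7,7,7,7,7,7,7])

```text
time_s: 23.92
position: [0.4986, -0.0198, 0.2223]
tool_rot: [[0.01, 0.133, -0.991], [-0.001, -0.991, -0.133], [-1.0, 0.003, -0.01]]
ft_force: [-0.1, 0.3, 0.0]
grip_width: 0.0705
```

```bash
python3 st.py
python3 - <<'E'
from h import *
snap("wrist","w11"); i,im=snap("side","s11"); cv2.imwrite("pics/s11c.png",cv2.resize(im[130:280,220:430],None,fx=3.8,fy=3.8,interpolation=2))
E
```

```text
t 23.92 pos [498.6 -19.8 222.3] tilt x,y [ 0.0103 -0.0014] yaw 0.1329 F [-0.1  0.3  0. ] w 70.5
tip local mm [ 28.3 182.8 139.9] F local [0.  0.3 0. ]
```

View pics/w11.png

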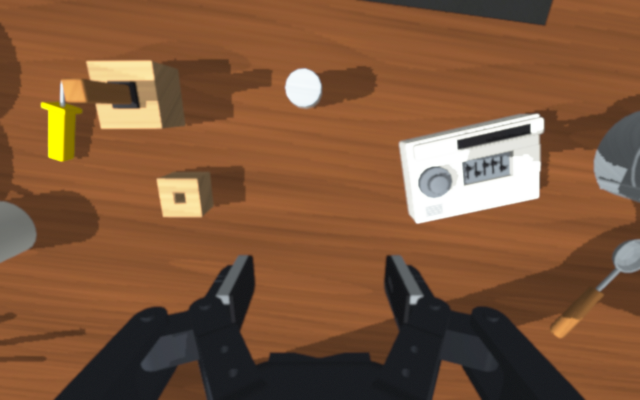

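View pics/s11c.png

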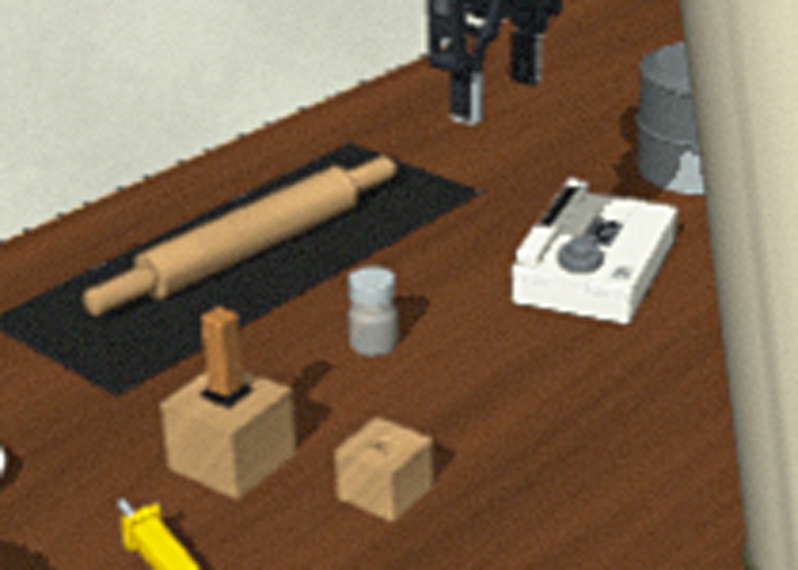

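Run:
```python
from h import *
i,im=load("w11"); c=cv2.resize(im[105:230,395:550],None,fx=5,fy=4.8,interpolation=2); cv2.imwrite("pics/w11c.png",c)
P=plane(i,[(71,92)],.122); print("handle top centre approx",P)
```

```text
handle top centre approx [[0.5679859  0.18874527 0.122     ]]
```

View pics/w11c.png

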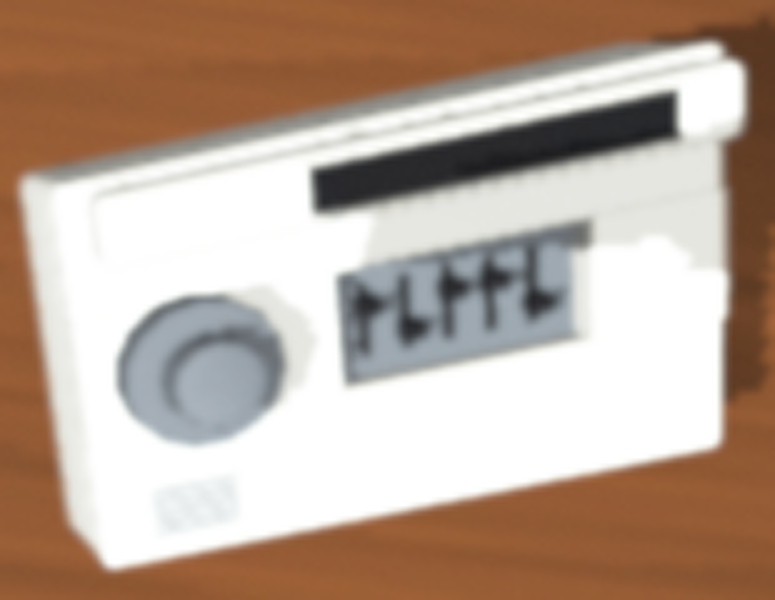

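Run:
```python
from h import *
cc,s=np.cos(.3614),np.sin(.3614); out=[]
for n in ("w4","w11"):
    i,im=load(n)
    B=np.array([.5374-s*.05,-.2009+cc*.05])
    o=proj(i,[[*B,.05]])[0].astype(int)-[25,25]
    c=cv2.resize(im[o[1]:o[1]+50,o[0]:o[0]+50],None,fx=8,fy=8,interpolation=2); c2=c.copy()
    th=np.linspace(0,2*np.pi,72)
    for z,col in ((.051,(0,0,255)),(.046,(0,255,0))):
        P=np.c_[B[0]+.011*np.cos(th),B[1]+.011*np.sin(th),0*th+z]
        for q in (proj(i,P)-o+.5)*8-.5: cv2.circle(c,tuple(int(v) for v in q),1,col,-1)
    out.append(c)
cv2.imwrite("pics/btn2.png",np.hstack(out))
```

```text
(no output)
```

View pics/btn2.png

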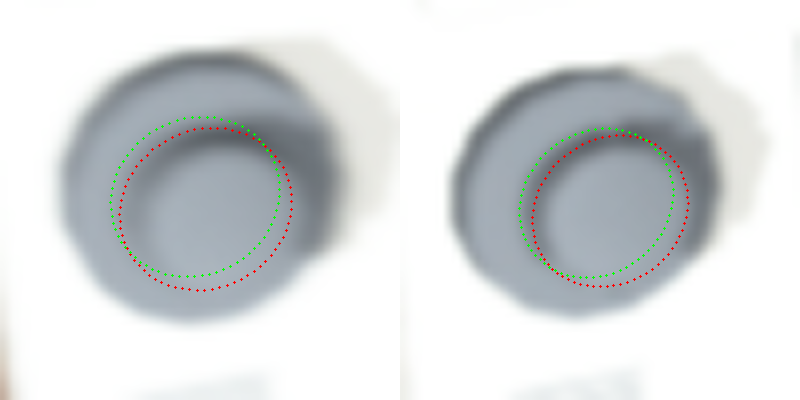

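```bash
python3 -c "
from rig import env
print(env.close_job())"
```

```text
the job is handed in; nothing more can be done
None
```

I set the five switches, pressed the timer's button with the pin, put the pin back in its larger stand and handed the job in at about 24 s; no verdict came back.

- **Switches:** I slid 1, 3 and 4 towards the hood and 2 and 5 away from it, each until it met its end stop at about 6–8 N. The close-up afterwards shows all five nubs at the asked ends.
- **Button:** I pressed it to a hard stop twice, with a highest reading of 23 N. The force faded over about 5 mm on the way up. In the last picture the cap stands as high as before.
- **Pin:** The collar came down on the stand at the same height as when I picked it up, so it did not slip in the grip. The last side view shows it upright. The gripper is open and clear of everything.
- **Other things:** The bystanders look undisturbed in the last views, but I did not measure them. The bowl, saucer and mug are mostly out of those frames.

**One disagreement:** the button met the tip about 3.5 mm higher than the touch on the timer's face predicted. I did not find the cause. The 5 mm of force fade, the hard stop and the cap's shift of about 5 mm in the pictures all say it was fully pressed.

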